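# Lay a bracket over the hidden stiffener of a slatted panel

## Robot

A 6-joint arm with a two-finger parallel gripper is mounted at the origin on the work surface; the furniture and walls round the work are solid. World frame = base frame: x ahead of the robot, y to its left, z up, the work surface at z = 0. Lengths are in mm, angles in degrees, forces in N, time in s.
With the tool pointing down it reaches from about 300 to 750 mm from the base axis. Payload 8.5 kg.
Tool frame: the origin (TCP) lies at the very end of the fingers, on their centre line; the grasp point (between the pads) lies 19 mm behind it; x points along the fingers, y is the direction in which the jaws open and shut, and the axes are right-handed (so a half turn about x gives the same grasp; the last joint's range is limited). The gripper opens to 88 mm and grips with 3 to 60 N. Pads are 18 mm wide; open, the fingers measure 123 mm over their backs; the gripper's body (75 mm by 187 mm) begins 45 mm behind the grasp point.
Start: joints at [-75.533, 21.807, 74.336, -0, 83.858, -12.336], TCP at [248, -490.893, 213.048] pointing down, gripper open.
Joint ranges: [-178.18, 178.18], [-50.72, 133.34], [12.68, 142.11], [-81.47, 261.47], [9.98, 163.14], [-165.26, 165.26]. Speed limits (degrees/s): [136.94, 136.94, 180, 180, 180, 180].

## Interface

Orientations are given as a 3x3 rotation matrix whose columns are the frame's x, y, z axes.
In Python, from bench import arm, imaging, job_done gives the robot as it stands.
- The arm moves only by the tool servo_tool, never from a script. Its argument "rows" is a list of rows, each a list of 5 numbers: the closure, from 0 (fully open) to 1 (shut), then the shift along the tool's x, y, z in cm, then the turn about the tool's x in rad. In form: [[fingers, dx, dy, dz, twist], ...]. A call has 1 to 5 rows; each row is the pose to reach, as a shift and turn from the pose commanded when the call began, along the tool's axes at that moment; what a row does not reach only later rows make up. A row lasts 1/10 s, in which the tool goes at most 50 mm and 8.59 degrees, less where a joint would pass 70% of its speed; a pose out of reach is approached as far as the arm can. A call with a gripper value outside its range is refused whole. The fingers move at their own pace and stop on an object; "grip_force" is the grip in N (left out, the last holds). Time passes only in rows, so rows that repeat a pose let the fingers close. It gives the time, the measured TCP pose, the force and the opening at its end, in the units of the state.
- arm.state(): the state, without advancing time (a new reading comes with each control period).
- imaging.grab_frame(name): name is "scene" or "top"; returns a dict with "img" (400x640x3 uint8, red, green, blue), "depth" (400x640 float32, mm along the optical axis (not along the pixel's ray), 0 where there is no reading), "fx", "fy", "cx", "cy" (pixels), "dist" ([k1, k2, p1, p2, k3] as OpenCV has them; the pictures are not rectified), "R" (3x3) and "t" (3): a world point X has camera coordinates R X + t. Camera axes: x right, y down, z forward; pixel columns grow to the right and rows downward; lengths in mm; the calibration is good to about 2 mm. A picture is of the moment at which its call begins.
- job_done(): hands the job in, once; it reports no verdict.
The state is a dict: "t": time; "q": joint angles; "dq": joint speeds; "joint_efforts": joint torques, N m; "position": TCP position; "eef_rot": TCP orientation; "ft_force": force on the tool from outside, world axes, zero at the start; "torque": the same for the moment, N m; "grip_width": finger opening in mm.
Only numpy, scipy, OpenCV 4.12 (cv2) and the standard library are available. Lean on these libraries where they do the work, as an engineer would, in place of code of your own. Each camera call takes 0.05 s, during which the arm holds its last target.

## Task

One stiffener bar is hidden somewhere behind the springy slats of the panel, running the same way as the slats. With the empty gripper, press gently along the panel to feel where it stops giving; then lay the steel channel, web down and along the slats, fully on the slats right over the stiffener, so that it lies level and does not sink in, and let go. Do not press hard on the slats, do not drop the channel, and leave the tin, the pipe piece and the small box where they stand.

Things in the scene. Friction and masses are not known exactly. Their poses are not given: they have to be found in the camera images.
- panel: Fixed slatted panel flat on the bench, 158 mm (its x) by 340 mm (its y), 45 mm high; origin: centre of its underside, z up. Under the slats is one hidden bar, 40 mm wide in y, running along x, its centre anywhere from y = -115 to +115 mm. Slats over it (3 or 4) give 1.5 mm, then turn stiff: 2 N to start and 6 N per mm. End blocks beyond y = +-156 mm are rigid, slat-high; side walls 7 mm lower.
- slat_face (a point): Centre of the panel's slatted face, 45 mm above the panel's origin, same axes. 24 round-topped steel slats, 130 mm long along x, at 13 mm pitch along y, fill y = -156 to +156 mm. Each gives straight down on its own, up to 12 mm, on a soft spring: 0.1 N to start plus 0.13 N per mm; shut fingertips cover one to four slats. Pressing with over 25 N bends them.
- channel: Grey steel channel (U section), 37 mm wide (its x), 105 mm long (its y), 26 mm high, about 0.35 kg; origin: centre of the underside of its web, z up through its open side. Lies web down on the bench right of the panel. Grasp from above across its 37 mm width. Laid off the stiffener it sinks 5 mm or more into the slats, or tips.
- tin: Bystander: round lidded tin, 72 mm diameter, 49 mm high, origin at the centre of its underside.
- pipe: Bystander: short piece of steel pipe standing on end, 48 mm diameter, 52 mm high, origin at the centre of its underside.
- tips: Bystander: small lidded box, 46 x 76 x 27 mm, origin at the centre of its underside.

How it is judged (in metres and radians):
On the way:
1. the empty fingers press on the slats (over 1.5 N) while the channel still lies on the bench (contact force between the fingers and panel above 1.5 N and height (world z) of channel below 0.01 m), for 0.05 s.
At the end, for the whole second after the job is handed in: The channel rests web down on the slats, at most 3.5 mm below the unpressed slat tops, level within 0.07 rad, along the slats within 0.17 rad, within 16 mm of the panel's centre line in its x and within 136 mm of its centre in y (z of channel in the frame of panel between 0.0415 and 0.048 m and y of channel in the frame of panel between -0.136 and 0.136 m and x of channel in the frame of panel between -0.016 and 0.016 m and angle between channel's own z axis and vertical below 0.07 rad and angle between the y axis of channel and the x axis of panel, either way round below 0.17 rad and linear speed of channel below 0.02 m/s); the robot touches nothing.
It fails at once if the fingers press the panel with more than 25 N (contact force between the fingers and panel above 25 N).
It fails at once if the channel is dropped or forced on the panel (over 25 N) (contact force between channel and panel above 25 N).
It fails at once if the tin is moved by more than 20 mm (distance of tin from where it was at the start of the episode above 0.02 m).
It fails at once if the pipe piece is moved by more than 20 mm (distance of pipe from where it was at the start of the episode above 0.02 m).
It fails at once if the small box is moved by more than 20 mm (distance of tips from where it was at the start of the episode above 0.02 m).
It also fails if it takes over 72 s, if anything falls off the work surface, if the arm or the gripper's body presses on something with over 40 N, if the wrist force passes 120 N, or if a joint passes its speed limit or range.

## Working session

There is one attempt and no reset: what is moved stays moved. The work goes in short steps, Python scripts to look and compute and a tool call to move; the robot and the scene stay as the last step left them, time stands still between calls to the robot, and variables do not carry over. Pictures are saved under pics/ and viewed, and the job is handed in when it is done.

Besides the shell and the picture viewer there is one more tool, called after ">>>" as a command line: name --pt "numbers of a row" for each row, then --argument value for the rest. servo_tool: Moves the arm, as the interface text tells. Its arguments: {"type":"object","properties":{"rows":{"type":"array"},"grip_force":{"type":"number"}},"required":["rows"]}

```bash
ls; mkdir -p pics; python3 - <<'E'
from bench import arm, imaging
import cv2,numpy as np,pickle
for n in("scene","top"):
    f=imaging.grab_frame(n); pickle.dump(f,open(n+".pkl","wb"))
    cv2.imwrite(f"pics/{n}0.png",f["img"][:,:,::-1]); print(n,f["fx"],f["cx"],f["cy"],f["dist"],np.round(f["R"],3).tolist(),f["t"])
s=arm.state();print(s)
E
```

```text
pics
scene 516.9698212035103 314.6690664476945 203.92327342399412 [-0.15746073  0.          0.          0.          0.        ] [[0.617, -0.787, 0.001], [-0.441, -0.347, -0.827], [0.651, 0.51, -0.562]] [-195.12441645  244.22664371 1240.82833089]
top 505.1974277604622 322.8842166956634 190.09496788819752 [-0.0666295  0.         0.         0.         0.       ] [[0.016, -1.0, 0.002], [-0.995, -0.016, -0.103], [0.103, -0.0, -0.995]] [  46.26441183  397.19656238 1512.73575083]
{'t': 0.1, 'q': array([-7.55339531e+01,  2.18377539e+01,  7.43786929e+01, -1.37647980e-03,
        8.38576571e+01, -1.23349949e+01]), 'dq': array([ 0.10669247, -0.09062378, -0.05860083,  0.06186003, -0.03349401,
       -0.04909573]), 'joint_efforts': array([ 3.47503032e-03, -4.38650215e+01, -2.24909896e+01,  7.14563811e-02,
        3.41944769e-02, -5.91662160e-05]), 'position': array([ 247.91870432, -490.64121658,  212.50379634]), 'eef_rot': array([[-3.46217170e-04,  4.50895858e-01, -8.92576498e-01],
       [ 1.24638383e-03, -8.92575664e-01, -4.50895920e-01],
       [-9.99999163e-01, -1.26860083e-03, -2.52964288e-04]]), 'ft_force': array([ 0.63844833, -0.50374436, -0.47372519]), 'torque': array([-0.02903867, -0.03505496,  0.00342907]), 'grip_width': 88.29901923717215}
```

View pics/top0.png

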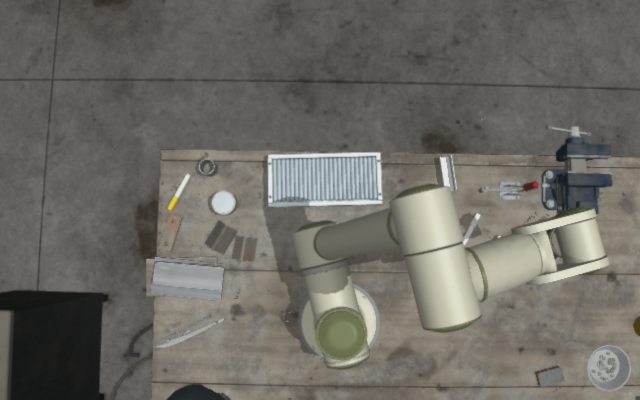

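View pics/scene0.png

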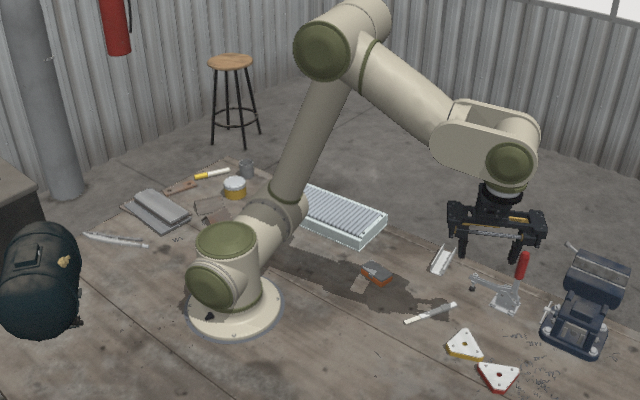

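The top view shows the panel (267–382, 152–206), channel (445,172), tin (222,203) and pipe (206,167). The scene view shows an orange/grey box at (375,273). Next I'll enlarge these and measure.

```bash
cat > h.py <<'E'
import cv2,numpy as np,pickle
def K(f): return np.array([[f["fx"],0,f["cx"]],[0,f["fy"],f["cy"]],[0,0,1.]])
def worldmap(f):
    h,w=f["depth"].shape
    u,v=np.meshgrid(np.arange(w),np.arange(h))
    p=cv2.undistortPoints(np.stack([u,v],-1).reshape(-1,1,2).astype(np.float32),K(f),np.array(f["dist"])).reshape(h,w,2)
    d=f["depth"]; P=np.dstack([p[...,0]*d,p[...,1]*d,d])
    W=(P-np.array(f["t"]).reshape(3))@np.array(f["R"]); W[d==0]=np.nan
    return W
def atz(f,pts,z):
    p=cv2.undistortPoints(np.array(pts,np.float32).reshape(-1,1,2),K(f),np.array(f["dist"])).reshape(-1,2)
    R=np.array(f["R"]);t=np.array(f["t"]).reshape(3);C=-R.T@t
    r=np.c_[p,np.ones(len(p))]@R
    return C+r*((z-C[2])/r[:,2])[:,None]
E
python3 - <<'E'
from h import *
f=pickle.load(open("top.pkl","rb"));W=worldmap(f)
def rect(name,sl,lo,hi):
    w=W[sl];m=(w[...,2]>lo)&(w[...,2]<hi)
    pts=w[m];r=cv2.minAreaRect(pts[:,:2].astype(np.float32));print(name,m.sum(),"z",np.percentile(pts[:,2],[5,50,95]).round(1),np.round(r[0],1),np.round(r[1],1),round(r[2],2))
rect("panel",np.s_[145:215,258:392],30,60)
rect("chan",np.s_[148:198,428:470],10,35)
rect("tin",np.s_[185:220,205:240],30,60)
rect("pipe",np.s_[150:182,190:222],25,65)
rect("bench",np.s_[150:260,395:420],-10,15)
im=f["img"][:,:,::-1]
cv2.imwrite("pics/c1.png",cv2.resize(im[140:220,255:395],None,fx=5.5,fy=5.5,interpolation=cv2.INTER_CUBIC))
cv2.imwrite("pics/c2.png",cv2.resize(im[145:260,400:500],None,fx=5,fy=5,interpolation=cv2.INTER_CUBIC))
s=pickle.load(open("scene.pkl","rb"));W=worldmap(s)
cv2.imwrite("pics/c3.png",cv2.resize(s["img"][160:330,280:480,::-1],None,fx=3.5,fy=3.5,interpolation=cv2.INTER_CUBIC))
rect("panelS",np.s_[178:260,295:395],30,60)
rect("chanS",np.s_[235:285,425:458],10,35)
rect("boxS",np.s_[255:295,350:400],15,40)
E
```

```text
panel 5728 z [36.1 44.  50.5] [427.6  50.4] [159.1 341. ] 2.4
chan 173 z [10.8 21.6 30.4] [ 442.4 -336.6] [142.2  61.6] 26.73
tin 480 z [42.9 48.9 54.5] [351.6 347.3] [68.9 71.8] 0.33
pipe 125 z [27.3 47.2 57.1] [458.  401.8] [46.5 48. ] 0.17
bench 1009 z [-5.3  1.   6.9] [ 356.1 -205.3] [ 77.2 330. ] 89.27
panelS 2674 z [34.9 42.7 46.8] [378.7  20.3] [260. 291.] 2.2
chanS 129 z [11.7 20.8 25.5] [ 452.1 -326.7] [108.7  37. ] 7.98
boxS 421 z [17.3 25.  28.7] [ 295.1 -214.4] [80.9 47.8] 77.93
```

View pics/c1.png

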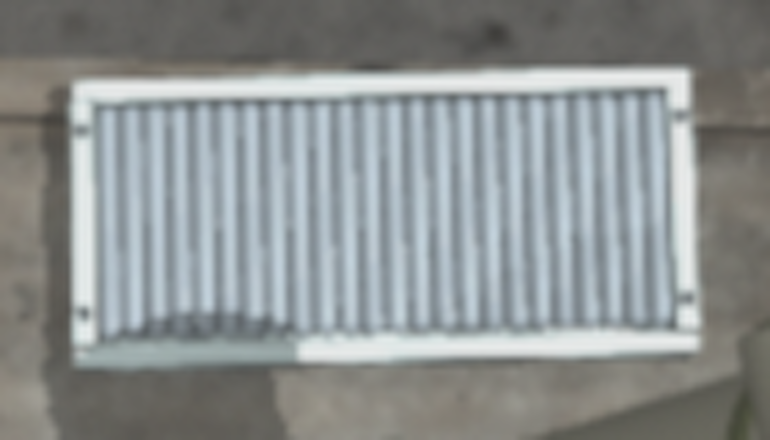

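View pics/c2.png

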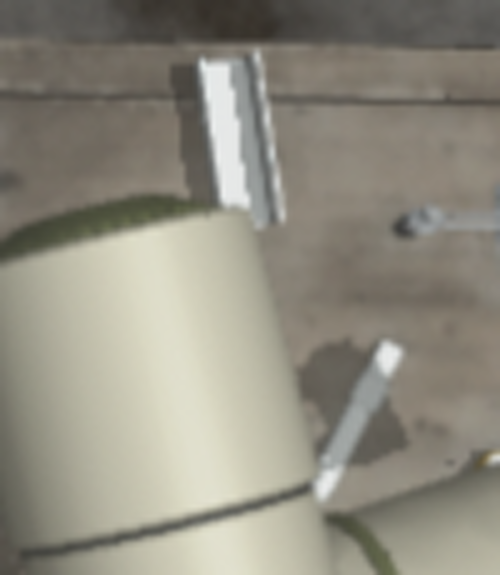

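View pics/c3.png

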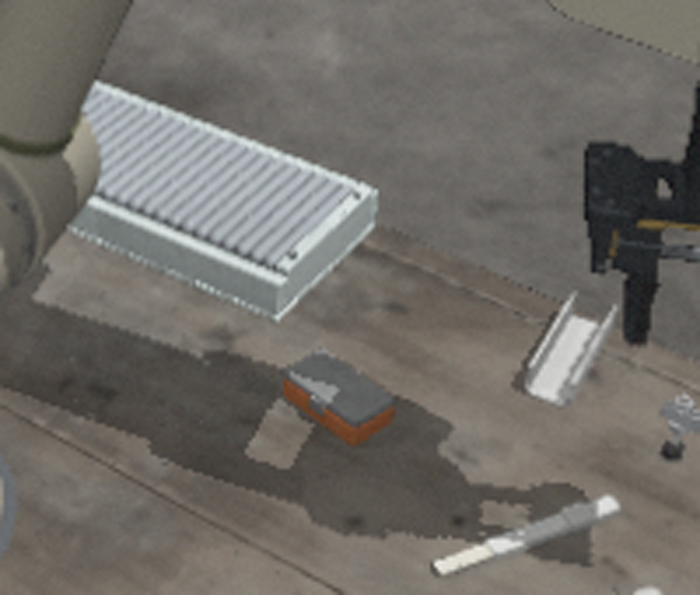

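```bash
cat > mv.py <<'E'
import sys,numpy as np
from bench import arm
def panel(y,x=0,c=(427.6,50.4),a=2.4):
    a=np.radians(a); return c[0]+x*np.cos(a)-y*np.sin(a), c[1]+x*np.sin(a)+y*np.cos(a)
def go(x,y,z,ang):
    s=arm.state();R=s["eef_rot"];d=np.array([x,y,z])-s["position"]
    cur=np.degrees(np.arctan2(R[1,1],R[0,1]))
    da=(ang-cur+180)%360-180
    print("t",s["t"],"pos",s["position"].round(2),"ang",cur.round(2),"F",s["ft_force"].round(2),"w",round(s["grip_width"],1),"q",s["q"].round(1))
    print("cm",(R.T@d/10).round(3),"twist rad",round(np.radians(-da),4),"rows>=",np.linalg.norm(d)/50,abs(da)/8.59)
if __name__=="__main__":
    a=[float(v) for v in sys.argv[2:]]
    if sys.argv[1]=="p": x,y=panel(a[0]); go(x,y,a[1],a[2])
    else: go(*a)
E
python3 mv.py p -110.5 70 2.4
```

```text
t 0.1 pos [ 247.92 -490.64  212.5 ] ang -63.2 F [ 0.64 -0.5  -0.47] w 88.3 q [-75.5  21.8  74.4  -0.   83.9 -12.3]
cm [ 14.298 -30.109 -35.865] twist rad -1.1449 rows>= 9.792368181596023 7.6366473689499
```

>>> servo_tool --pt "1 0.8 -3 -3.6 -0.12" --pt "1 1.6 -6 -7.2 -0.24" --pt "1 2.4 -9 -10.8 -0.36" --pt "1 3.2 -12 -14.4 -0.48" --pt "1 4 -15 -18 -0.6" --grip_force 20

```text
t: 0.6
position: [341.3, -274.0, 172.6]
eef_rot: [[-0.0, 0.878, -0.478], [0.0, -0.478, -0.878], [-1.0, -0.0, -0.0]]
ft_force: [1.3, 0.8, 0.5]
grip_width: 50.4
```

```bash
python3 mv.py p -110.5 65 2.4
```

```text
t 0.6 pos [ 341.25 -273.96  172.61] ang -28.57 F [1.32 0.78 0.51] w 50.4 q [-54.3  12.8  95.    0.   72.2 -25.8]
cm [ 10.767  -2.238 -23.138] twist rad -0.5405 rows>= 5.123730814662398 3.604918747786649
```

>>> servo_tool --pt "1 2 -0.5 -4.6 -0.11" --pt "1 4 -1 -9.2 -0.22" --pt "1 6 -1.5 -13.8 -0.33" --pt "1 8 -2 -18.4 -0.44" --pt "1 10.2 -2.3 -23.1 -0.54"

```text
t: 1.1
position: [431.1, -63.5, 71.9]
eef_rot: [[0.0, 0.999, 0.041], [-0.0, 0.041, -0.999], [-1.0, 0.0, 0.0]]
ft_force: [0.7, -0.9, 0.2]
grip_width: 10.3
```

>>> servo_tool --pt "1 0 0 0 0" --pt "1 0 0 0 0"

```text
t: 1.3
position: [430.8, -64.7, 72.2]
eef_rot: [[-0.001, 0.999, 0.039], [0.0, 0.039, -0.999], [-1.0, -0.001, -0.0]]
ft_force: [1.2, -0.4, -0.2]
grip_width: 0.7
```

```bash
python3 mv.py p -110.5 50 2.4;  python3 - <<'E'
from bench import imaging
from h import *
for n in("scene","top"):
    f=imaging.grab_frame(n); pickle.dump(f,open(n+"1.pkl","wb"))
    cv2.imwrite(f"pics/{n}1.png",f["img"][:,:,::-1])
E
```

```text
t 1.3 pos [430.77 -64.66  72.25] ang 2.22 F [ 1.22 -0.42 -0.2 ] w 0.7 q [-24.2  20.7 104.   -0.   55.4 -26.4]
cm [ 2.225  0.167 -0.459] twist rad -0.0032 rows>= 0.45557668731699513 0.021132056787884067
```

View pics/top1.png

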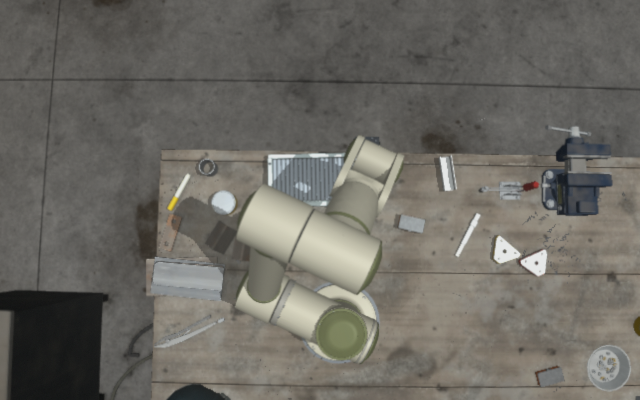

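View pics/scene1.png

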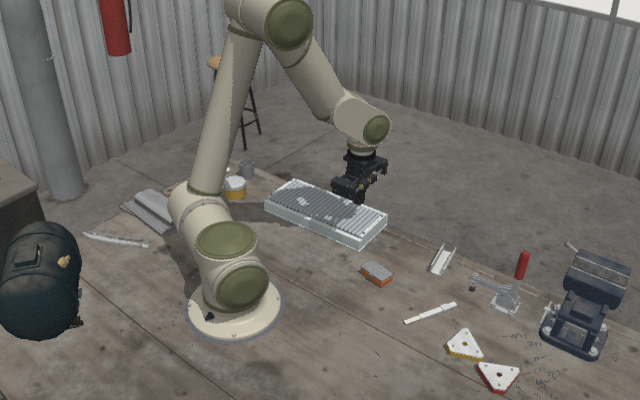

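Now the channel is unobstructed in the top view at (446,172), and so is the small box at (411,224). I'll measure both, then start pressing.

```bash
python3 - <<'E'
from h import *
f=pickle.load(open("top1.pkl","rb"));W=worldmap(f)
def rect(W,name,sl,lo,hi):
    w=W[sl];m=(w[...,2]>lo)&(w[...,2]<hi)
    pts=w[m];r=cv2.minAreaRect(pts[:,:2].astype(np.float32));print(name,m.sum(),"z",np.percentile(pts[:,2],[5,50,95]).round(1),np.round(r[0],1),np.round(r[1],1),round(r[2],2))
rect(W,"chan",np.s_[148:200,425:465],11,35)
rect(W,"box",np.s_[212:236,395:430],15,35)
s=pickle.load(open("scene1.pkl","rb"));Ws=worldmap(s)
rect(Ws,"chanS",np.s_[235:285,422:462],11,35)
rect(Ws,"boxS",np.s_[255:290,355:400],15,35)
rect(Ws,"panelS",np.s_[170:250,260:390],30,60)
cv2.imwrite("pics/c4.png",cv2.resize(f["img"][145:205,415:475,::-1],None,fx=9,fy=9,interpolation=cv2.INTER_CUBIC))
cv2.imwrite("pics/c5.png",cv2.resize(s["img"][230:290,410:480,::-1],None,fx=9,fy=9,interpolation=cv2.INTER_CUBIC))
E
```

```text
chan 175 z [11.9 22.4 31. ] [ 454.7 -322.6] [105.1  51.2] 8.66
box 352 z [21.8 27.7 32.3] [ 297.5 -214.2] [76.2 45.2] 78.03
chanS 118 z [11.8 21.9 26.8] [ 453.5 -326.5] [108.7  37.4] 8.13
boxS 424 z [16.4 25.4 29. ] [ 294.5 -215.3] [78.2 47.5] 78.2
panelS 3723 z [34.5 42.7 46.9] [377.7  48.6] [261.7 345.3] 1.88
```

View pics/c4.png

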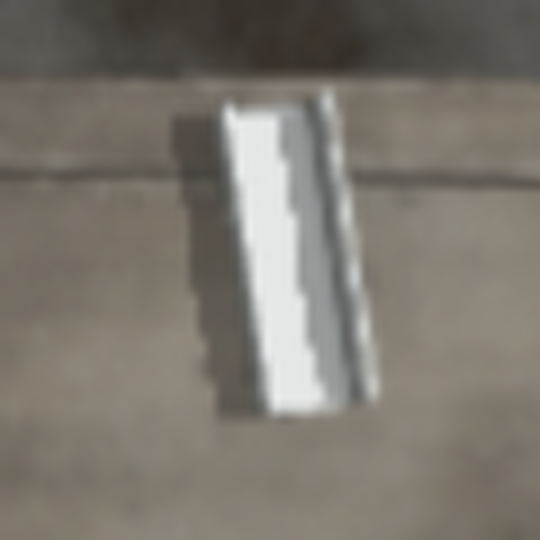

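View pics/c5.png

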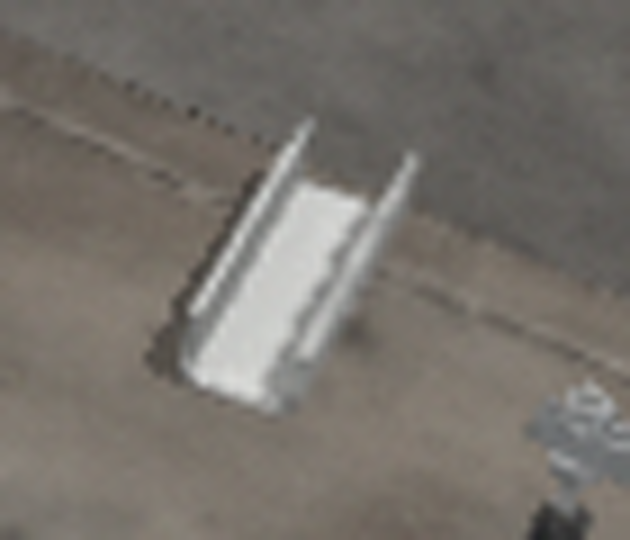

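>>> servo_tool --pt "1 0.8 0.08 -0.3 0" --pt "1 1.6 0.17 -0.46 0" --pt "1 2.2 0.17 -0.46 0" --pt "1 2.2 0.17 -0.46 0" --pt "1 2.2 0.17 -0.46 0"

```text
t: 1.9
position: [432.3, -60.8, 50.4]
eef_rot: [[-0.0, 0.999, 0.037], [0.0, 0.037, -0.999], [-1.0, -0.0, -0.0]]
ft_force: [0.4, 0.0, 0.2]
grip_width: 0.6
```

>>> servo_tool --pt "1 0.3 0 0 0" --pt "1 0.5 0 0 0" --pt "1 0.64 0 0 0" --pt "1 0.76 0 0 0" --pt "1 0.76 0 0 0"

```text
t: 2.4
position: [432.3, -60.6, 42.9]
eef_rot: [[-0.0, 0.999, 0.037], [0.0, 0.037, -0.999], [-1.0, -0.0, -0.0]]
ft_force: [0.7, -0.5, -0.1]
grip_width: 0.0
```

>>> servo_tool --pt "1 -0.6 0 0 0" --pt "1 -0.6 0 -2 0" --pt "1 -0.6 0 -3.9 0" --pt "1 -0.6 0 -3.9 0" --pt "1 -0.4 0 -3.9 0"

```text
t: 2.9
position: [431.3, -21.9, 47.4]
eef_rot: [[0.001, 0.999, 0.038], [-0.001, 0.038, -0.999], [-1.0, 0.001, 0.001]]
ft_force: [-0.1, -0.8, -0.6]
grip_width: 0.6
```

>>> servo_tool --pt "1 0.15 0 0 0" --pt "1 0.28 0 0 0" --pt "1 0.4 0 0 0" --pt "1 0.4 0 0 0"

```text
t: 3.3
position: [430.9, -22.0, 42.8]
eef_rot: [[-0.0, 0.999, 0.037], [0.0, 0.037, -0.999], [-1.0, -0.0, -0.0]]
ft_force: [0.2, -0.2, -0.7]
grip_width: 0.2
```

>>> servo_tool --pt "1 -0.6 0 0 0" --pt "1 -0.6 0 -2 0" --pt "1 -0.6 0 -3.9 0" --pt "1 -0.6 0 -3.9 0" --pt "1 -0.4 0 -3.9 0"

```text
t: 3.8
position: [429.8, 17.1, 47.4]
eef_rot: [[0.001, 0.999, 0.038], [-0.0, 0.038, -0.999], [-1.0, 0.001, 0.0]]
ft_force: [-0.2, -0.3, 0.6]
grip_width: 0.2
```

>>> servo_tool --pt "1 0.15 0 0 0" --pt "1 0.28 0 0 0" --pt "1 0.4 0 0 0" --pt "1 0.4 0 0 0"

```text
t: 4.2
position: [429.4, 17.0, 42.8]
eef_rot: [[-0.0, 0.999, 0.037], [0.0, 0.037, -0.999], [-1.0, -0.0, -0.0]]
ft_force: [0.1, 0.3, -0.2]
grip_width: 0.3
```

>>> servo_tool --pt "1 -0.6 0 0 0" --pt "1 -0.6 0 -2 0" --pt "1 -0.6 0 -3.9 0" --pt "1 -0.6 0 -3.9 0" --pt "1 -0.4 0 -3.9 0"

```text
t: 4.7
position: [428.4, 56.1, 47.4]
eef_rot: [[0.001, 0.999, 0.038], [-0.0, 0.038, -0.999], [-1.0, 0.001, 0.0]]
ft_force: [-0.6, 0.1, 0.3]
grip_width: 0.4
```

>>> servo_tool --pt "1 0.15 0 0 0" --pt "1 0.28 0 0 0" --pt "1 0.4 0 0 0" --pt "1 0.4 0 0 0"

```text
t: 5.1
position: [428.0, 56.0, 42.8]
eef_rot: [[-0.0, 0.999, 0.037], [0.0, 0.037, -0.999], [-1.0, -0.0, -0.0]]
ft_force: [-0.4, -0.8, -0.2]
grip_width: 0.3
```

>>> servo_tool --pt "1 -0.6 0 0 0" --pt "1 -0.6 0 -2 0" --pt "1 -0.6 0 -3.9 0" --pt "1 -0.6 0 -3.9 0" --pt "1 -0.4 0 -3.9 0"

```text
t: 5.6
position: [426.9, 95.1, 47.3]
eef_rot: [[0.001, 0.999, 0.038], [-0.0, 0.038, -0.999], [-1.0, 0.001, 0.0]]
ft_force: [0.9, 0.2, -0.1]
grip_width: 0.6
```

>>> servo_tool --pt "1 0.15 0 0 0" --pt "1 0.28 0 0 0" --pt "1 0.4 0 0 0" --pt "1 0.4 0 0 0"

```text
t: 6.0
position: [426.6, 95.0, 42.8]
eef_rot: [[-0.0, 0.999, 0.037], [0.0, 0.037, -0.999], [-1.0, -0.0, -0.0]]
ft_force: [0.8, -0.4, -0.3]
grip_width: 0.6
```

>>> servo_tool --pt "1 -0.6 0 0 0" --pt "1 -0.6 0 -2 0" --pt "1 -0.6 0 -3.9 0" --pt "1 -0.6 0 -3.9 0" --pt "1 -0.4 0 -3.9 0"

```text
t: 6.5
position: [425.4, 134.1, 47.3]
eef_rot: [[0.001, 0.999, 0.038], [-0.0, 0.038, -0.999], [-1.0, 0.001, 0.0]]
ft_force: [0.8, -0.6, 0.6]
grip_width: 0.5
```

>>> servo_tool --pt "1 0.15 0 0 0" --pt "1 0.28 0 0 0" --pt "1 0.4 0 0 0" --pt "1 0.4 0 0 0"

```text
t: 6.9
position: [425.1, 133.9, 42.8]
eef_rot: [[-0.0, 0.999, 0.037], [-0.0, 0.037, -0.999], [-1.0, -0.0, 0.0]]
ft_force: [0.3, -0.3, -0.1]
grip_width: 0.6
```

>>> servo_tool --pt "1 -0.6 0 0 0" --pt "1 -0.6 0 -2 0" --pt "1 -0.6 0 -3.9 0" --pt "1 -0.6 0 -3.9 0" --pt "1 -0.4 0 -3.9 0"

```text
t: 7.4
position: [423.9, 173.1, 47.3]
eef_rot: [[0.001, 0.999, 0.038], [-0.0, 0.038, -0.999], [-1.0, 0.001, 0.0]]
ft_force: [-0.8, -0.2, -0.7]
grip_width: 0.1
```

>>> servo_tool --pt "1 0.15 0 0 0" --pt "1 0.28 0 0 0" --pt "1 0.4 0 0 0" --pt "1 0.4 0 0 0"

```text
t: 7.8
position: [423.7, 172.9, 42.8]
eef_rot: [[-0.0, 0.999, 0.037], [-0.0, 0.037, -0.999], [-1.0, -0.0, 0.0]]
ft_force: [0.5, 0.4, -0.3]
grip_width: 0.6
```

>>> servo_tool --pt "1 0.08 0 0 0" --pt "1 0.16 0 0 0" --pt "1 0.16 0 0 0"

```text
t: 8.1
position: [423.7, 173.2, 41.3]
eef_rot: [[-0.0, 0.999, 0.037], [0.0, 0.037, -0.999], [-1.0, -0.0, -0.0]]
ft_force: [-0.2, -0.2, -0.4]
grip_width: 0.3
```

```bash
python3 - <<'E'
from bench import imaging
from h import *
for n in("scene",):
    f=imaging.grab_frame(n); pickle.dump(f,open(n+"2.pkl","wb"))
    cv2.imwrite(f"pics/{n}2.png",cv2.resize(f["img"][130:270,230:410,::-1],None,fx=4.4,fy=4.2,interpolation=cv2.INTER_CUBIC))
E
```

```text
(no output)
```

View pics/scene2.png

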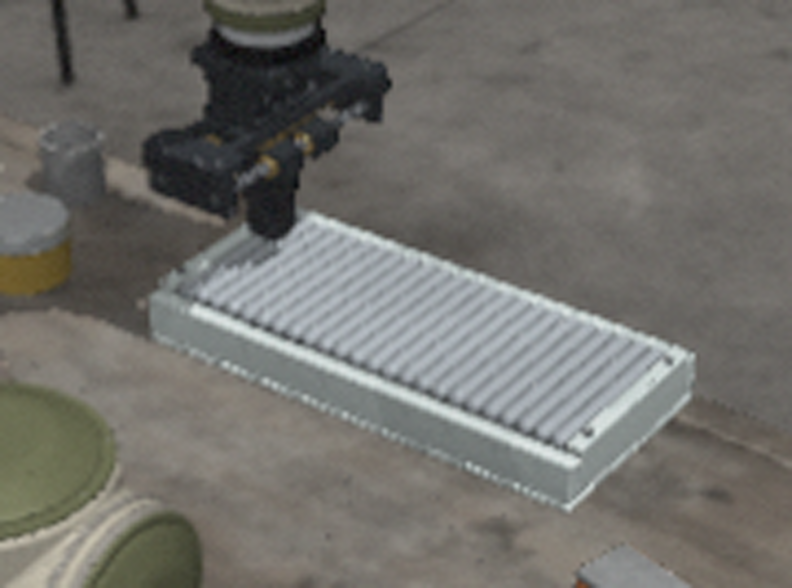

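>>> servo_tool --pt "1 0.05 0 0 0" --pt "1 0.1 0 0 0" --pt "1 0.1 0 0 0"

```text
t: 8.45
position: [423.6, 173.2, 40.3]
eef_rot: [[-0.0, 0.999, 0.037], [-0.0, 0.037, -0.999], [-1.0, -0.0, 0.0]]
ft_force: [0.1, 0.3, 0.0]
grip_width: 0.6
```

>>> servo_tool --pt "1 0.05 0 0 0" --pt "1 0.1 0 0 0" --pt "1 0.1 0 0 0"

```text
t: 8.75
position: [423.7, 173.2, 39.3]
eef_rot: [[-0.0, 0.999, 0.037], [-0.0, 0.037, -0.999], [-1.0, -0.0, -0.0]]
ft_force: [1.3, -0.6, 0.2]
grip_width: 0.6
```

>>> servo_tool --pt "1 0.05 0 0 0" --pt "1 0.1 0 0 0" --pt "1 0.1 0 0 0"

```text
t: 9.05
position: [423.7, 173.2, 38.3]
eef_rot: [[-0.0, 0.999, 0.037], [0.0, 0.037, -0.999], [-1.0, -0.0, -0.0]]
ft_force: [0.1, -0.6, -0.4]
grip_width: 0.2
```

>>> servo_tool --pt "1 0.05 0 0 0" --pt "1 0.1 0 0 0" --pt "1 0.1 0 0 0"

```text
t: 9.35
position: [423.7, 173.2, 37.3]
eef_rot: [[-0.0, 0.999, 0.037], [-0.0, 0.037, -0.999], [-1.0, -0.0, -0.0]]
ft_force: [0.3, -0.0, -0.6]
grip_width: 0.7
```

```bash
python3 - <<'E'
from bench import imaging,arm
from h import *
print([arm.state()["ft_force"].round(2).tolist() for _ in range(2)],arm.state()["torque"])
f=imaging.grab_frame("scene"); pickle.dump(f,open("scene3.pkl","wb"))
cv2.imwrite("pics/scene3.png",cv2.resize(f["img"][160:210,255:325,::-1],None,fx=10,fy=10,interpolation=cv2.INTER_NEAREST))
R=np.array(f["R"]);t=np.array(f["t"]).reshape(3)
p,_=cv2.projectPoints(np.array([[423.7,173.2,37.3],[423.7,173.2,45]]),cv2.Rodrigues(R)[0],t,K(f),np.array(f["dist"]));print(p.reshape(-1,2),(p.reshape(-1,2)-[255,160])*10)
E
```

```text
[[0.27, -0.04, -0.62], [0.27, -0.04, -0.62]] [-0.03429937 -0.01849885 -0.02542761]
[[291.84468013 192.87995463]
 [291.78601504 190.76650206]] [[368.44680133 328.79954626]
 [367.86015045 307.66502058]]
```

View pics/scene3.png

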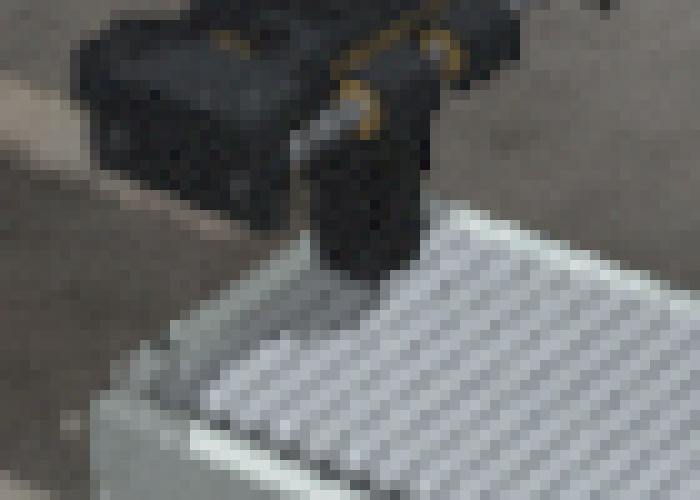

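```bash
python3 - <<'E'
from h import *
f=pickle.load(open("scene3.pkl","rb"));W=worldmap(f)
R=np.array(f["R"]);t=np.array(f["t"]).reshape(3)
P=np.array([[406,164,37.3],[406,164,45],[406,182,45],[441,164,45],[406,164,60.]])
p,_=cv2.projectPoints(P,cv2.Rodrigues(R)[0],t,K(f),np.array(f["dist"]));print(((p.reshape(-1,2)-[255,160])*10).round())
for v in range(178,200):
    print(v,[tuple(W[v,u].round(0).astype(int)) for u in (288,290,292,294)])
E
```

```text
[[354. 364.]
 [353. 343.]
 [308. 323.]
 [427. 294.]
 [352. 301.]]
178 [(np.int64(405), np.int64(170), np.int64(101)), (np.int64(402), np.int64(160), np.int64(106)), (np.int64(418), np.int64(166), np.int64(96)), (np.int64(426), np.int64(165), np.int64(93))]
179 [(np.int64(405), np.int64(171), np.int64(97)), (np.int64(409), np.int64(166), np.int64(97)), (np.int64(423), np.int64(170), np.int64(89)), (np.int64(424), np.int64(163), np.int64(91))]
180 [(np.int64(410), np.int64(175), np.int64(90)), (np.int64(405), np.int64(163), np.int64(96)), (np.int64(416), np.int64(164), np.int64(91)), (np.int64(427), np.int64(166), np.int64(84))]
181 [(np.int64(407), np.int64(173), np.int64(88)), (np.int64(407), np.int64(165), np.int64(91)), (np.int64(413), np.int64(162), np.int64(90)), (np.int64(428), np.int64(167), np.int64(80))]
182 [(np.int64(407), np.int64(173), np.int64(85)), (np.int64(411), np.int64(168), np.int64(85)), (np.int64(415), np.int64(164), np.int64(85)), (np.int64(433), np.int64(172), np.int64(73))]
183 [(np.int64(408), np.int64(173), np.int64(81)), (np.int64(409), np.int64(167), np.in
[... 2537 characters left out ...]
.int64(154), np.int64(45)), (np.int64(407), np.int64(150), np.int64(44))]
197 [(np.int64(389), np.int64(159), np.int64(46)), (np.int64(395), np.int64(156), np.int64(44)), (np.int64(400), np.int64(153), np.int64(43)), (np.int64(402), np.int64(146), np.int64(45))]
198 [(np.int64(388), np.int64(158), np.int64(43)), (np.int64(391), np.int64(152), np.int64(44)), (np.int64(394), np.int64(148), np.int64(44)), (np.int64(396), np.int64(141), np.int64(46))]
199 [(np.int64(382), np.int64(153), np.int64(45)), (np.int64(385), np.int64(147), np.int64(46)), (np.int64(389), np.int64(143), np.int64(45)), (np.int64(394), np.int64(139), np.int64(45))]<stdin>:7: RuntimeWarning: invalid value encountered in cast
```

```bash
python3 - <<'E'
from h import *
def low(fn,sl,zmin,zmax):
    f=pickle.load(open(fn,"rb"));W=worldmap(f)[sl]
    im=f["img"][sl].max(-1); m=(im<70)&(W[...,2]>zmin)&(W[...,2]<zmax)
    z=W[m]; o=np.argsort(z[:,2])[:12]; print(fn,z[o].round(0).tolist())
low("scene.pkl",np.s_[225:262,450:475],100,330)
low("scene.pkl",np.s_[235:270,502:530],100,330)
low("scene1.pkl",np.s_[170:205,345:375],50,200)
low("scene2.pkl",np.s_[170:196,280:305],50,200)
low("scene3.pkl",np.s_[170:196,280:305],50,200)
E
```

```text
scene.pkl [[218.0, -451.0, 238.0], [217.0, -447.0, 239.0], [217.0, -449.0, 240.0], [221.0, -454.0, 240.0], [219.0, -453.0, 240.0], [218.0, -451.0, 240.0], [219.0, -448.0, 240.0], [217.0, -445.0, 241.0], [214.0, -446.0, 241.0], [221.0, -452.0, 241.0], [219.0, -450.0, 242.0], [215.0, -447.0, 243.0]]
scene.pkl [[397.0, -529.0, 148.0], [264.0, -539.0, 235.0], [262.0, -537.0, 236.0], [264.0, -541.0, 237.0], [271.0, -527.0, 238.0], [273.0, -526.0, 239.0], [263.0, -539.0, 239.0], [259.0, -534.0, 239.0], [261.0, -537.0, 239.0], [259.0, -536.0, 240.0], [263.0, -532.0, 241.0], [265.0, -540.0, 241.0]]
scene1.pkl [[426.0, -63.0, 94.0], [441.0, -73.0, 97.0], [426.0, -73.0, 98.0], [435.0, -70.0, 99.0], [420.0, -70.0, 100.0], [419.0, -61.0, 100.0], [428.0, -74.0, 101.0], [434.0, -74.0, 101.0], [418.0, -55.0, 101.0], [436.0, -69.0, 101.0], [441.0, -69.0, 102.0], [437.0, -75.0, 103.0]]
scene2.pkl [[436.0, 170.0, 65.0], [425.0, 169.0, 67.0], [427.0, 167.0, 67.0], [415.0, 172.0, 67.0], [434.0, 168.0, 70.0], [414.0, 163.0, 71.0], [411.0, 176.0, 71.0], [434.0, 164.0, 71.0], [411.0, 165.0, 72.0], [425.0, 165.0, 72.0], [415.0, 164.0, 74.0], [411.0, 169.0, 74.0]]
scene3.pkl [[424.0, 168.0, 61.0], [415.0, 164.0, 63.0], [414.0, 183.0, 63.0], [427.0, 166.0, 63.0], [413.0, 171.0, 65.0], [430.0, 165.0, 66.0], [435.0, 165.0, 67.0], [414.0, 163.0, 67.0], [426.0, 166.0, 67.0], [432.0, 167.0, 68.0], [424.0, 168.0, 68.0], [412.0, 173.0, 68.0]]
```

The camera puts the real fingertips about 24 mm above the reported TCP: 61 against 37, and 237 against 212.5 with the gripper open. So the presses so far never touched anything. I'll step down carefully from here to find the real contact height.

>>> servo_tool --pt "1 0.4 0 0 0" --pt "1 0.8 0 0 0" --pt "1 1.2 0 0 0" --pt "1 1.2 0 0 0"

```text
t: 9.8
position: [423.4, 173.1, 24.7]
eef_rot: [[-0.001, 0.999, 0.037], [-0.0, 0.037, -0.999], [-1.0, -0.001, 0.0]]
ft_force: [-0.5, -0.5, -0.1]
grip_width: 0.4
```

>>> servo_tool --pt "1 0.1 0 0 0" --pt "1 0.1 0 0 0"

```text
t: 10.0
position: [423.7, 173.2, 24.3]
eef_rot: [[-0.0, 0.999, 0.037], [0.0, 0.037, -0.999], [-1.0, -0.0, -0.0]]
ft_force: [0.4, -0.2, 0.9]
grip_width: 0.5
```

>>> servo_tool --pt "1 0.1 0 0 0" --pt "1 0.1 0 0 0"

```text
t: 10.2
position: [423.7, 173.2, 23.4]
eef_rot: [[0.0, 0.999, 0.037], [0.0, 0.037, -0.999], [-1.0, 0.0, -0.0]]
ft_force: [0.6, -0.0, -0.1]
grip_width: 0.7
```

>>> servo_tool --pt "1 0.1 0 0 0" --pt "1 0.1 0 0 0"

```text
t: 10.4
position: [423.7, 173.2, 22.3]
eef_rot: [[-0.0, 0.999, 0.037], [0.0, 0.037, -0.999], [-1.0, -0.0, -0.0]]
ft_force: [-0.7, -1.2, -0.1]
grip_width: 0.5
```

>>> servo_tool --pt "1 0.1 0 0 0" --pt "1 0.1 0 0 0"

```text
t: 10.6
position: [423.7, 173.2, 21.3]
eef_rot: [[-0.0, 0.999, 0.037], [0.0, 0.037, -0.999], [-1.0, -0.0, -0.0]]
ft_force: [-0.3, 0.1, -0.1]
grip_width: 0.4
```

>>> servo_tool --pt "1 0.1 0 0 0" --pt "1 0.1 0 0 0"

```text
t: 10.8
position: [423.7, 173.2, 20.3]
eef_rot: [[-0.0, 0.999, 0.037], [-0.0, 0.037, -0.999], [-1.0, -0.0, 0.0]]
ft_force: [1.2, -0.2, 0.1]
grip_width: 0.4
```

>>> servo_tool --pt "1 0.1 0 0 0" --pt "1 0.1 0 0 0"

```text
t: 11.0
position: [423.7, 173.2, 19.3]
eef_rot: [[-0.0, 0.999, 0.037], [0.0, 0.037, -0.999], [-1.0, -0.0, -0.0]]
ft_force: [-0.0, 1.1, 0.2]
grip_width: 0.5
```

>>> servo_tool --pt "1 0.1 0 0 0" --pt "1 0.1 0 0 0"

```text
t: 11.2
position: [423.7, 173.2, 18.3]
eef_rot: [[0.0, 0.999, 0.037], [0.0, 0.037, -0.999], [-1.0, 0.0, -0.0]]
ft_force: [-0.6, 0.7, 0.3]
grip_width: 0.5
```

>>> servo_tool --pt "1 0.1 0 0 0" --pt "1 0.1 0 0 0"

```text
t: 11.4
position: [423.8, 173.2, 17.3]
eef_rot: [[0.0, 0.999, 0.037], [0.0, 0.037, -0.999], [-1.0, 0.0, -0.0]]
ft_force: [-0.0, -0.2, 0.6]
grip_width: 0.3
```

```bash
python3 - <<'E'
from bench import imaging,arm
from h import *
f=imaging.grab_frame("scene"); pickle.dump(f,open("scene4.pkl","wb"))
cv2.imwrite("pics/scene4.png",cv2.resize(f["img"][160:210,255:325,::-1],None,fx=10,fy=10,interpolation=cv2.INTER_NEAREST))
E
```

```text
(no output)
```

View pics/scene4.png

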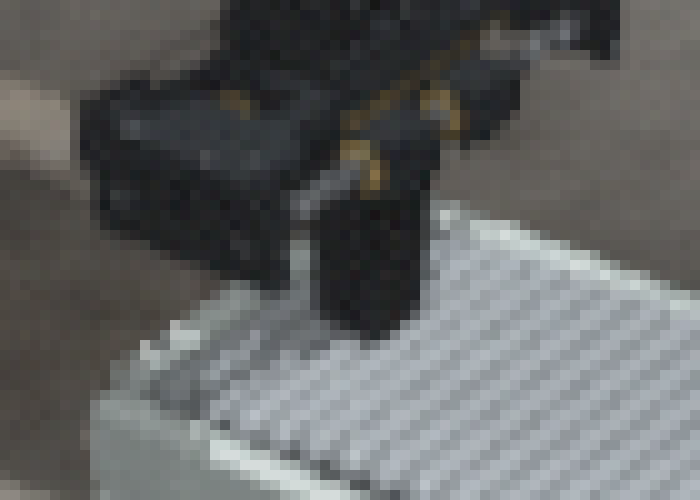

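>>> servo_tool --pt "1 0.1 0 0 0" --pt "1 0.1 0 0 0"

```text
t: 11.65
position: [423.8, 173.2, 16.4]
eef_rot: [[0.0, 0.999, 0.037], [-0.0, 0.037, -0.999], [-1.0, 0.0, 0.0]]
ft_force: [0.0, 0.5, 3.5]
grip_width: 0.4
```

>>> servo_tool --pt "1 0.1 0 0 0" --pt "1 0.1 0 0 0"

```text
t: 11.85
position: [423.8, 173.2, 15.5]
eef_rot: [[0.0, 0.999, 0.037], [0.0, 0.037, -0.999], [-1.0, 0.0, -0.0]]
ft_force: [-1.4, 0.4, 5.7]
grip_width: 0.2
```

>>> servo_tool --pt "1 0.1 0 0 0" --pt "1 0.1 0 0 0"

```text
t: 12.05
position: [423.9, 173.2, 14.7]
eef_rot: [[0.001, 0.999, 0.037], [0.0, 0.037, -0.999], [-1.0, 0.001, -0.0]]
ft_force: [-1.2, 0.9, 9.0]
grip_width: 0.3
```

>>> servo_tool --pt "1 0.1 0 0 0" --pt "1 0.1 0 0 0"

```text
t: 12.25
position: [424.0, 173.3, 13.9]
eef_rot: [[0.001, 0.999, 0.037], [0.0, 0.037, -0.999], [-1.0, 0.001, -0.0]]
ft_force: [-3.0, -0.2, 11.6]
grip_width: 0.3
```

```bash
python3 - <<'E'
from bench import imaging,arm
from h import *
f=imaging.grab_frame("scene"); pickle.dump(f,open("scene5.pkl","wb"))
cv2.imwrite("pics/scene5.png",cv2.resize(f["img"][160:210,255:325,::-1],None,fx=10,fy=10,interpolation=cv2.INTER_NEAREST))
E
```

```text
(no output)
```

View pics/scene5.png

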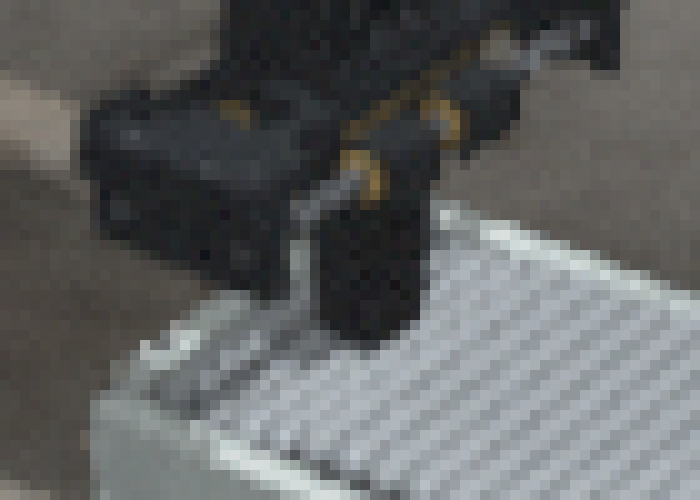

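The force rises clearly here, at panel y ≈ 123.5, from 3.5 to 11.6 N. I'll check the neighbouring slats to the same reported height.

>>> servo_tool --pt "1 -0.5 0 0 0" --pt "1 -1.0 0 0 0" --pt "1 -1.0 0 1.3 0" --pt "1 -0.8 0 1.3 0" --pt "1 -0.5 0 1.3 0"

```text
t: 12.8
position: [424.2, 159.7, 18.1]
eef_rot: [[-0.0, 0.999, 0.036], [-0.0, 0.036, -0.999], [-1.0, -0.0, 0.0]]
ft_force: [0.8, -0.7, 1.0]
grip_width: 0.3
```

>>> servo_tool --pt "1 0.1 0 0 0" --pt "1 0.2 0 0 0" --pt "1 0.2 0 0 0" --pt "1 0.2 0 0 0"

```text
t: 13.2
position: [424.2, 159.8, 16.7]
eef_rot: [[0.0, 0.999, 0.037], [-0.001, 0.037, -0.999], [-1.0, 0.0, 0.001]]
ft_force: [-1.6, -5.2, 10.0]
grip_width: -0.1
```

>>> servo_tool --pt "1 0.1 0 0 0" --pt "1 0.1 0 0 0" --pt "1 0.1 0 0 0"

```text
t: 13.5
position: [424.3, 159.8, 15.9]
eef_rot: [[0.0, 0.999, 0.038], [-0.001, 0.038, -0.999], [-1.0, 0.0, 0.001]]
ft_force: [-2.9, -5.4, 14.5]
grip_width: 0.2
```

>>> servo_tool --pt "1 0.1 0 0 0" --pt "1 0.1 0 0 0" --pt "1 0.1 0 0 0"

```text
t: 13.8
position: [424.3, 159.7, 15.2]
eef_rot: [[0.001, 0.999, 0.038], [-0.001, 0.038, -0.999], [-1.0, 0.001, 0.001]]
ft_force: [-4.0, -5.5, 17.6]
grip_width: 0.7
```

>>> servo_tool --pt "1 -0.5 0 0 0" --pt "1 -0.9 0 0 0" --pt "1 -0.9 0 1.3 0" --pt "1 -0.8 0 1.3 0" --pt "1 -0.4 0 1.3 0"

```text
t: 14.3
position: [424.8, 146.8, 18.1]
eef_rot: [[0.0, 0.999, 0.036], [0.0, 0.036, -0.999], [-1.0, 0.0, -0.0]]
ft_force: [0.2, -0.3, 0.6]
grip_width: 0.7
```

>>> servo_tool --pt "1 0.1 0 0 0" --pt "1 0.2 0 0 0" --pt "1 0.2 0 0 0" --pt "1 0.2 0 0 0"

```text
t: 14.7
position: [424.8, 146.9, 16.7]
eef_rot: [[0.0, 0.999, 0.037], [-0.001, 0.037, -0.999], [-1.0, 0.0, 0.001]]
ft_force: [-2.6, -4.6, 11.0]
grip_width: 0.6
```

>>> servo_tool --pt "1 0.1 0 0 0" --pt "1 0.1 0 0 0" --pt "1 0.1 0 0 0"

```text
t: 15.0
position: [424.8, 146.9, 15.9]
eef_rot: [[0.001, 0.999, 0.037], [-0.001, 0.037, -0.999], [-1.0, 0.001, 0.001]]
ft_force: [-2.7, -5.4, 14.5]
grip_width: 0.9
```

Also stiff. Next slat, y ≈ 84.5, then 71.5, each about 1.5 mm deep.

>>> servo_tool --pt "1 -0.5 0 0 0" --pt "1 -0.9 0 0 0" --pt "1 -0.9 0 1.3 0" --pt "1 -0.7 0 1.3 0" --pt "1 -0.3 0 1.3 0"

```text
t: 15.5
position: [425.2, 134.3, 18.2]
eef_rot: [[0.0, 0.999, 0.036], [0.0, 0.036, -0.999], [-1.0, 0.0, -0.0]]
ft_force: [0.4, 0.2, 1.5]
grip_width: 0.6
```

>>> servo_tool --pt "1 0.1 0 0 0" --pt "1 0.2 0 0 0" --pt "1 0.2 0 0 0" --pt "1 0.2 0 0 0"

```text
t: 15.9
position: [425.2, 134.4, 16.7]
eef_rot: [[0.0, 0.999, 0.038], [-0.0, 0.038, -0.999], [-1.0, 0.0, 0.0]]
ft_force: [-1.2, -2.8, 11.2]
grip_width: 0.7
```

>>> servo_tool --pt "1 0.1 0 0 0" --pt "1 0.1 0 0 0" --pt "1 0.1 0 0 0"

```text
t: 16.2
position: [425.2, 134.4, 16.0]
eef_rot: [[0.001, 0.999, 0.038], [-0.0, 0.038, -0.999], [-1.0, 0.001, 0.0]]
ft_force: [-2.9, -2.7, 14.6]
grip_width: 0.9
```

>>> servo_tool --pt "1 -0.5 0 0 0" --pt "1 -0.9 0 0 0" --pt "1 -0.9 0 1.3 0" --pt "1 -0.7 0 1.3 0" --pt "1 -0.3 0 1.3 0"

```text
t: 16.7
position: [425.7, 121.4, 18.2]
eef_rot: [[0.0, 0.999, 0.036], [0.0, 0.036, -0.999], [-1.0, 0.0, -0.0]]
ft_force: [0.3, -0.3, 1.4]
grip_width: 0.6
```

>>> servo_tool --pt "1 0.1 0 0 0" --pt "1 0.2 0 0 0" --pt "1 0.2 0 0 0" --pt "1 0.2 0 0 0"

```text
t: 17.1
position: [425.7, 121.4, 16.7]
eef_rot: [[0.0, 0.999, 0.037], [-0.0, 0.037, -0.999], [-1.0, 0.0, 0.0]]
ft_force: [-2.3, -0.9, 11.2]
grip_width: 0.4
```

All of them read stiff, which a 40 mm bar can't explain. I'll look at the torque and a picture to see what is actually touching.

```bash
python3 - <<'E'
from bench import imaging,arm
from h import *
s=arm.state();print(s["ft_force"].round(2),s["torque"].round(3),s["q"].round(1))
for n in("scene","top"):
    f=imaging.grab_frame(n); pickle.dump(f,open(n+"6.pkl","wb"))
    cv2.imwrite(f"pics/{n}6.png",cv2.resize(f["img"][100:300,140:440,::-1],None,fx=2.6,fy=2.6,interpolation=cv2.INTER_CUBIC))
f=pickle.load(open("scene6.pkl","rb"))
cv2.imwrite("pics/scene6z.png",cv2.resize(f["img"][160:220,260:340,::-1],None,fx=10,fy=10,interpolation=cv2.INTER_NEAREST))
s=arm.state();print(s["t"],s["ft_force"].round(2),s["torque"].round(3))
E
```

```text
[-2.29 -0.89 11.2 ] [-0.392  0.257  0.019] [  0.5  27.  106.6  -0.   46.4  -1.6]
17.2 [-2.21 -1.63 10.  ] [-0.407  0.223 -0.034]
```

View pics/scene6.png

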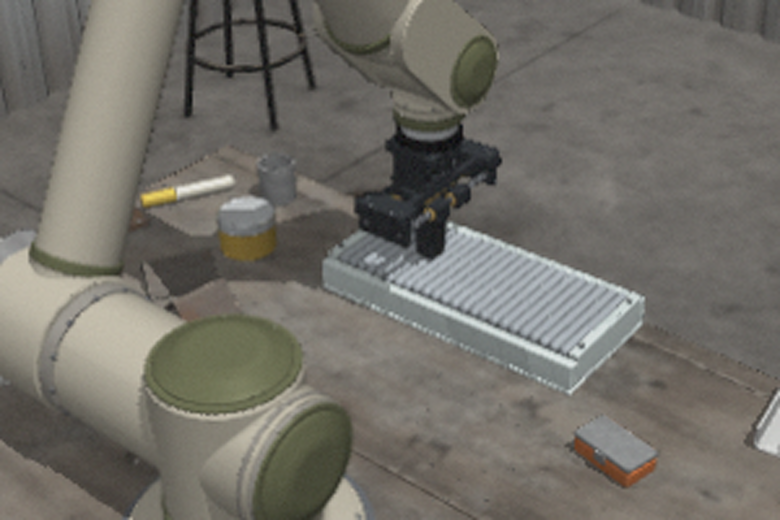

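View pics/scene6z.png

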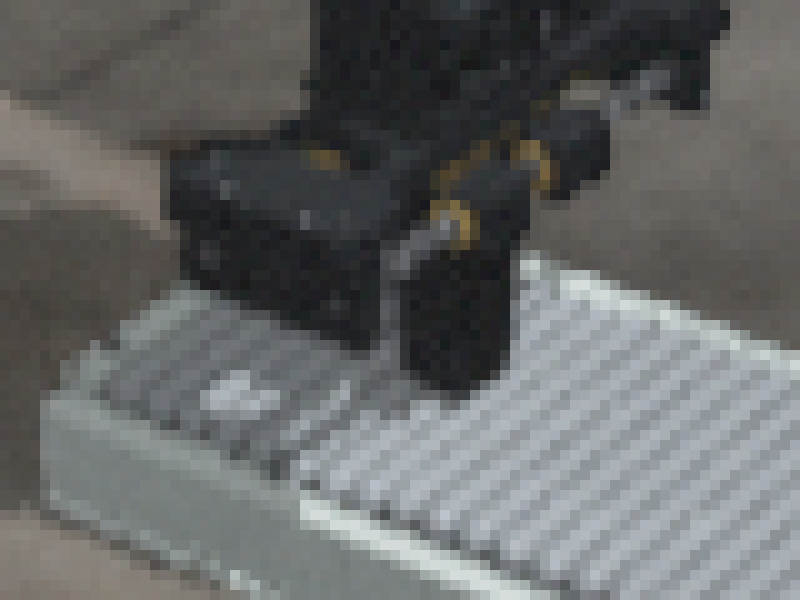

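View pics/top6.png

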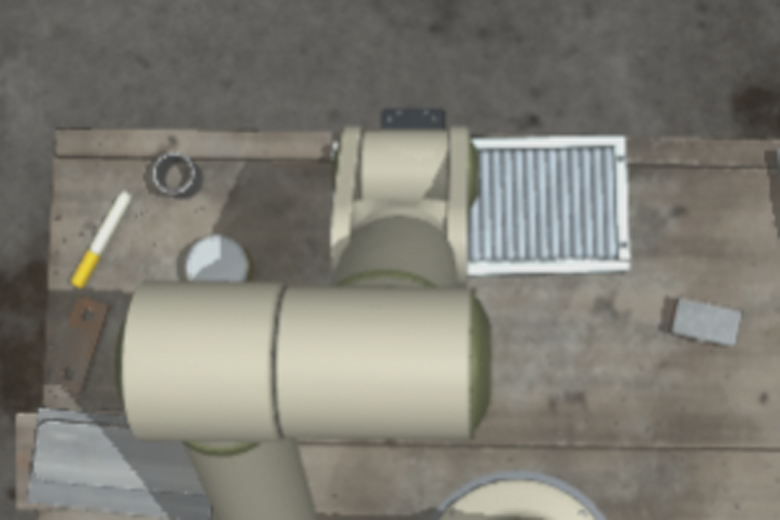

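```bash
python3 - <<'E'
from h import *
from scipy.optimize import least_squares
f=pickle.load(open("scene6.pkl","rb"))
R=np.array(f["R"]);t=np.array(f["t"]).reshape(3)
pr=lambda P:cv2.projectPoints(np.array(P,float),cv2.Rodrigues(R)[0],t,K(f),np.array(f["dist"]))[0].reshape(-1,2)
def solve(c,px,lab):
    px=np.array(px)
    def g(p):
        x,y,z,hx,hy=p
        return (pr([[x-hx,y+hy,z],[x-hx,y-hy,z],[x+hx,y-hy,z]])-px).ravel().tolist()+[(x-c[0])/1,(y-c[1])/1]
    s=least_squares(g,[c[0],c[1],c[2]+20,15,9]);print(lab,s.x.round(1),s.x[2]-c[2],"cost",s.cost)
solve((423.7,173.2,37.3),[(286.5,186.8),(291.7,188.3),(297,185.3)],"air")
solve((425.7,121.4,16.7),[(300,197.3),(306,199.5),(310.5,197)],"press")
# full depth points on finger in scene1 and scene5: lowest/face extents
for n,c in(("scene.pkl",(247.9,-490.6)),("scene1.pkl",(430.8,-64.7)),("scene3.pkl",(423.7,173.2)),("scene6.pkl",(425.7,121.4))):
    g=pickle.load(open(n,"rb"));W=worldmap(g);im=g["img"].max(-1)
    m=(im<75)&(abs(W[...,0]-c[0])<25)&(abs(W[...,1]-c[1])<20)&(W[...,2]>30)
    w=W[m]; w=w[w[:,2]<w[:,2].min()+45]; print(n,len(w),"zmin",np.sort(w[:,2])[:6].round(0),"x",np.percentile(w[:,0],[2,50,98]).round(0),"y",np.percentile(w[:,1],[2,50,98]).round(0))
E
```

```text
air [423.8 173.1  62.7  12.3  10.1] 25.411921628294685 cost 0.1513819142279847
press [425.6 121.5  42.3  10.5  11.4] 25.601626944998994 cost 0.11092560675297178
scene.pkl 158 zmin [311. 313. 314. 335. 335. 335.] x [223. 228. 235.] y [-510. -499. -480.]
scene1.pkl 119 zmin [ 94.  97.  98.  99. 100. 100.] x [412. 420. 445.] y [-76. -72. -57.]
scene3.pkl 128 zmin [61. 63. 63. 63. 65. 66.] x [404. 413. 436.] y [161. 167. 182.]
scene6.pkl 111 zmin [36. 38. 39. 41. 43. 43.] x [406. 415. 438.] y [110. 115. 131.]
```

```bash
python3 - <<'E'
from h import *
f=pickle.load(open("scene6.pkl","rb"));W=worldmap(f)
np.set_printoptions(suppress=True)
# depth at the body face
for v in range(180,197,2): print(v,[W[v,u].round(0).tolist() for u in (281,286,291,296)])
for u in (310,316,322,326): print(u,[W[v,u].round(0).tolist() for v in range(162,176,3)])
E
```

```text
180 [[334.0, 134.0, 142.0], [332.0, 114.0, 150.0], [344.0, 105.0, 148.0], [347.0, 90.0, 152.0]]
182 [[331.0, 132.0, 137.0], [333.0, 115.0, 143.0], [333.0, 96.0, 150.0], [345.0, 89.0, 147.0]]
184 [[340.0, 140.0, 123.0], [334.0, 116.0, 136.0], [331.0, 95.0, 145.0], [342.0, 86.0, 143.0]]
186 [[339.0, 139.0, 117.0], [342.0, 123.0, 122.0], [339.0, 101.0, 132.0], [341.0, 85.0, 137.0]]
188 [[337.0, 138.0, 112.0], [341.0, 122.0, 116.0], [337.0, 100.0, 127.0], [339.0, 84.0, 132.0]]
190 [[408.0, 203.0, 44.0], [340.0, 122.0, 110.0], [344.0, 106.0, 115.0], [345.0, 89.0, 121.0]]
192 [[402.0, 198.0, 41.0], [406.0, 181.0, 46.0], [340.0, 104.0, 111.0], [338.0, 83.0, 120.0]]
194 [[392.0, 190.0, 43.0], [399.0, 175.0, 45.0], [412.0, 167.0, 42.0], [340.0, 85.0, 111.0]]
196 [[383.0, 181.0, 44.0], [391.0, 169.0, 44.0], [397.0, 154.0, 47.0], [408.0, 144.0, 46.0]]
310 [[426.0, 104.0, 169.0], [424.0, 102.0, 161.0], [424.0, 102.0, 151.0], [423.0, 101.0, 142.0], [432.0, 108.0, 125.0]]
316 [[501.0, 140.0, 123.0], [454.0, 103.0, 147.0], [457.0, 106.0, 134.0], [450.0, 100.0, 129.0], [437.0, 90.0, 129.0]]
322 [[481.0, 102.0, 145.0], [501.0, 117.0, 121.0], [482.0, 102.0, 124.0], [1775.0, 1080.0, -842.0], [1750.0, 1062.0, -847.0]]
326 [[492.0, 96.0, 143.0], [509.0, 108.0, 121.0], [502.0, 102.0, 115.0], [1810.0, 1074.0, -856.0], [1745.0, 1025.0, -831.0]]
```

Fitting the images gives a consistent tip offset of 25.5 mm, so the tips really are on the slats at z ≈ 42–43 and the bar may be right here. I'll carry on towards lower y to find its other edge.

>>> servo_tool --pt "1 -0.5 0 0 0" --pt "1 -0.9 0 0 0" --pt "1 -0.9 0 1.3 0" --pt "1 -0.7 0 1.3 0" --pt "1 -0.2 0 1.3 0"

```text
t: 17.7
position: [426.2, 108.4, 18.3]
eef_rot: [[0.0, 0.999, 0.036], [0.0, 0.036, -0.999], [-1.0, 0.0, -0.0]]
ft_force: [-0.1, 0.1, 0.4]
grip_width: 0.2
```

>>> servo_tool --pt "1 0.1 0 0 0" --pt "1 0.2 0 0 0" --pt "1 0.2 0 0 0" --pt "1 0.2 0 0 0"

```text
t: 18.1
position: [426.2, 108.5, 16.5]
eef_rot: [[0.0, 0.999, 0.037], [0.0, 0.037, -0.999], [-1.0, 0.0, -0.0]]
ft_force: [-0.3, -0.4, 4.6]
grip_width: 0.3
```

>>> servo_tool --pt "1 -0.5 0 0 0" --pt "1 -0.9 0 0 0" --pt "1 -0.9 0 1.3 0" --pt "1 -0.7 0 1.3 0" --pt "1 -0.2 0 1.3 0"

```text
t: 18.6
position: [426.7, 95.4, 18.4]
eef_rot: [[0.001, 0.999, 0.036], [0.0, 0.036, -0.999], [-1.0, 0.001, -0.0]]
ft_force: [0.4, -0.1, 0.9]
grip_width: 0.4
```

>>> servo_tool --pt "1 0.1 0 0 0" --pt "1 0.2 0 0 0" --pt "1 0.2 0 0 0" --pt "1 0.2 0 0 0"

```text
t: 19.0
position: [426.5, 95.4, 16.4]
eef_rot: [[-0.0, 0.999, 0.037], [0.0, 0.037, -0.999], [-1.0, -0.0, -0.0]]
ft_force: [-0.4, -0.8, 1.7]
grip_width: 0.3
```

Stiff slats are panel y = 71.5 to 110.5. Only weak neighbour contact shows at 58.5 (4.6 N) and 123.5 (3.5 N), and 45.5 is soft. That puts the bar centre at world y ≈ 140.7 (panel y ≈ 90.5). Next I'll refine the channel pose.

>>> servo_tool --pt "1 -2 0 0 0" --pt "1 -5 0 0 0" --pt "1 -8 0 2 0" --pt "1 -10 0 6 0" --pt "0.3 -10 0 10.5 0"

```text
t: 19.5
position: [431.4, -10.5, 118.8]
eef_rot: [[0.005, 0.999, 0.039], [-0.001, 0.039, -0.999], [-1.0, 0.005, 0.002]]
ft_force: [0.9, 0.2, -0.9]
grip_width: 6.7
```

```bash
python3 - <<'E'
from h import *
f=pickle.load(open("scene1.pkl","rb"))
c5=np.array([(310,120),(192,312),(417,153),(303,357)])/9+[410,230]-0.44
p=atz(f,c5,26)[:,:2];print("scene",p.round(1).tolist(),p.mean(0).round(1))
for a,b in((0,1),(2,3)):d=p[a]-p[b];print(np.linalg.norm(d).round(1),np.degrees(np.arctan2(d[1],d[0])).round(1))
f=pickle.load(open("top1.pkl","rb"))
c4=np.array([(226,105),(266,408),(327,95),(374,400)])/9+[415,145]-0.44
p=atz(f,c4,26)[:,:2];print("top",p.round(1).tolist(),p.mean(0).round(1))
for a,b in((0,1),(2,3)):d=p[a]-p[b];print(np.linalg.norm(d).round(1),np.degrees(np.arctan2(d[1],d[0])).round(1))
E
python3 mv.py g 453.5 -326 60 -81.8;python3 mv.py g 453.5 -326 60 98.2
```

```text
scene [[502.1, -303.8], [400.0, -316.8], [507.6, -337.1], [401.9, -351.6]] [ 452.9 -327.3]
102.9 7.3
106.6 7.8
top [[505.9, -302.7], [402.5, -315.4], [510.0, -337.3], [405.9, -352.2]] [ 456.1 -326.9]
104.1 7.0
105.2 8.1
t 19.5 pos [431.45 -10.52 118.8 ] ang 2.26 F [ 0.92  0.25 -0.92] w 6.7 q [-17.2  16.1 101.1   0.   62.6 -19.5]
cm [ 5.933  0.929 31.602] twist rad 1.4672 rows>= 6.433445869304499 9.786142861910667
t 19.5 pos [431.45 -10.52 118.8 ] ang 2.26 F [ 0.92  0.25 -0.92] w 6.7 q [-17.2  16.1 101.1   0.   62.6 -19.5]
cm [ 5.933  0.929 31.602] twist rad -1.6744 rows>= 6.433445869304499 11.168455508287236
```

>>> servo_tool --pt "0 0 0.2 4.5 0.145" --pt "0 0 0.4 9 0.29" --pt "0 0 0.5 13.5 0.435" --pt "0 0 0.6 18 0.58" --pt "0 0 0.7 22.5 0.73"

```text
t: 20.0
position: [445.5, -236.0, 116.4]
eef_rot: [[-0.0, 0.765, -0.644], [0.0, -0.644, -0.765], [-1.0, -0.0, -0.0]]
ft_force: [0.6, -0.1, 1.1]
grip_width: 46.3
```

```bash
python3 mv.py g 454 -327 60 -82.2
```

```text
t 20.0 pos [ 445.46 -236.04  116.35] ang -40.07 F [ 0.57 -0.1   1.07] w 46.3 q [-41.4  22.8  90.4   0.   66.8  -1.3]
cm [5.632 6.51  6.412] twist rad 0.7353 rows>= 2.1467694722548982 4.904585184591637
```

>>> servo_tool --pt "0 1 1.3 1.3 0.147" --pt "0 2 2.6 2.6 0.294" --pt "0 3 4 4 0.441" --pt "0 4 5.4 5.3 0.588" --pt "0 5.6 6.5 6.4 0.735"

```text
t: 20.5
position: [455.2, -326.2, 60.3]
eef_rot: [[0.001, 0.136, -0.991], [-0.001, -0.991, -0.136], [-1.0, 0.001, -0.001]]
ft_force: [0.1, -0.1, -0.0]
grip_width: 86.1
```

>>> servo_tool --pt "0 0 0 0 0" --pt "0 0 0 0 0"

```text
t: 20.7
position: [454.7, -324.5, 60.3]
eef_rot: [[-0.001, 0.146, -0.989], [0.001, -0.989, -0.146], [-1.0, -0.001, 0.001]]
ft_force: [-0.1, 0.3, 0.3]
grip_width: 88.1
```

```bash
python3 mv.py g 454 -327 -20 -82.2; python3 - <<'E'
from bench import imaging
from h import *
for n in("scene","top"):
    f=imaging.grab_frame(n); pickle.dump(f,open(n+"7.pkl","wb"))
f=pickle.load(open("scene7.pkl","rb"))
cv2.imwrite("pics/scene7.png",cv2.resize(f["img"][205:295,380:500,::-1],None,fx=6.5,fy=6.5,interpolation=cv2.INTER_CUBIC))
E
```

```text
t 20.7 pos [ 454.71 -324.46   60.35] ang -81.6 F [-0.07  0.34  0.26] w 88.1 q [-47.7  31.6  85.6   0.   62.9  33.9]
cm [8.035 0.25  0.103] twist rad 0.0104 rows>= 1.6078515084181035 0.06930102815141607
```

View pics/scene7.png

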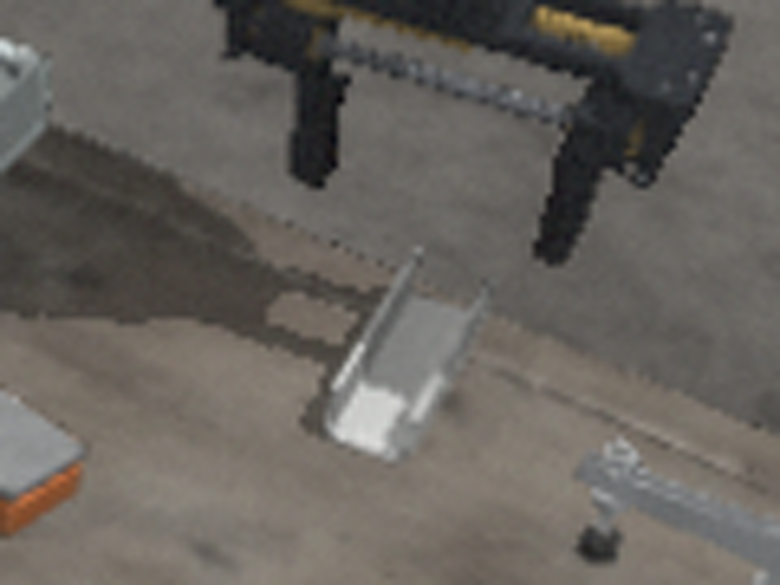

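>>> servo_tool --pt "0 2 0.25 0.1 0.01" --pt "0 4 0.25 0.1 0.01" --pt "0 6 0.25 0.1 0.01" --pt "0 7.2 0.25 0.1 0.01" --pt "0 7.6 0.25 0.1 0.01"

```text
t: 21.3
position: [454.2, -327.0, -16.0]
eef_rot: [[-0.001, 0.134, -0.991], [0.001, -0.991, -0.134], [-1.0, -0.001, 0.001]]
ft_force: [-0.6, 0.6, 0.2]
grip_width: 88.2
```

>>> servo_tool --pt "0 0.2 0 0 0" --pt "0 0.4 0 0 0" --pt "0 0.4 0 0 0"

```text
t: 21.6
position: [454.5, -327.8, -19.1]
eef_rot: [[0.001, 0.133, -0.991], [-0.001, -0.991, -0.133], [-1.0, 0.001, -0.0]]
ft_force: [0.2, -0.5, 0.6]
grip_width: 88.1
```

```bash
python3 - <<'E'
from bench import imaging
from h import *
f=imaging.grab_frame("scene")
cv2.imwrite("pics/scene8.png",cv2.resize(f["img"][205:295,380:500,::-1],None,fx=6.5,fy=6.5,interpolation=cv2.INTER_CUBIC))
E
```

```text
(no output)
```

View pics/scene8.png

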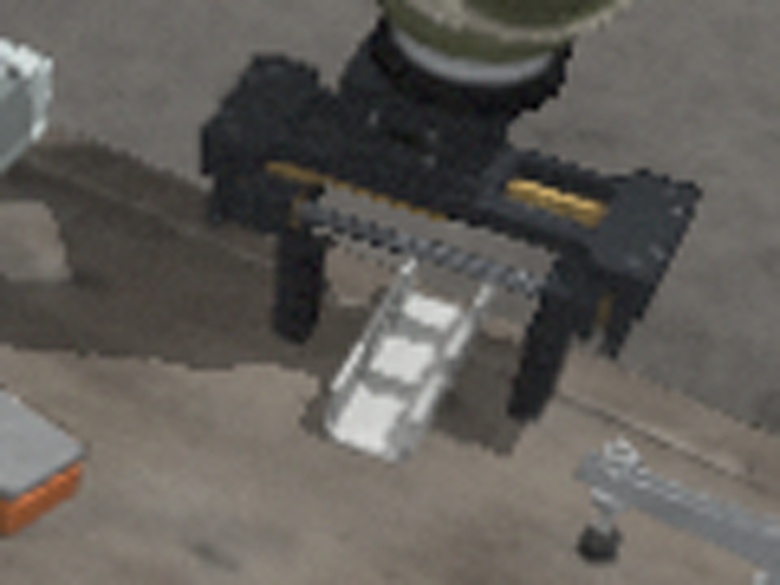

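>>> servo_tool --pt "0 0.15 0 0 0" --pt "0.4 0.2 0 0 0" --pt "1 0.2 0 0 0" --pt "1 0.2 0 0 0" --pt "1 0.2 0 0 0" --grip_force 35

```text
t: 22.15
position: [454.3, -327.7, -21.6]
eef_rot: [[0.0, 0.132, -0.991], [-0.0, -0.991, -0.132], [-1.0, 0.0, -0.0]]
ft_force: [-0.7, -0.3, 0.4]
grip_width: 58.1
```

>>> servo_tool --pt "1 0 0 0 0" --pt "1 0 0 0 0" --pt "1 0 0 0 0" --pt "1 0 0 0 0" --pt "1 0 0 0 0"

```text
t: 22.65
position: [454.3, -327.6, -21.6]
eef_rot: [[-0.0, 0.132, -0.991], [0.0, -0.991, -0.132], [-1.0, -0.0, 0.0]]
ft_force: [0.3, 1.2, -0.4]
grip_width: 36.7
```

>>> servo_tool --pt "1 0 0 0 0" --pt "1 -0.5 0 0 0" --pt "1 -2 0 0 0" --pt "1 -5 0 0 0" --pt "1 -8 0 0 0"

```text
t: 23.15
position: [453.9, -327.3, 58.9]
eef_rot: [[-0.001, 0.132, -0.991], [0.001, -0.991, -0.132], [-1.0, -0.002, 0.001]]
ft_force: [-0.0, -0.8, -3.9]
grip_width: 36.6
```

>>> servo_tool --pt "1 -2 0 0 0" --pt "1 -3 0 0 0" --pt "1 -3 0 0 0"

```text
t: 23.45
position: [454.5, -327.9, 89.2]
eef_rot: [[0.001, 0.132, -0.991], [-0.001, -0.991, -0.132], [-1.0, 0.001, -0.001]]
ft_force: [0.7, -0.2, -3.9]
grip_width: 37.0
```

```bash
python3 - <<'E'
from bench import imaging
from h import *
f=imaging.grab_frame("scene");pickle.dump(f,open("scene9.pkl","wb"))
cv2.imwrite("pics/scene9.png",cv2.resize(f["img"][175:295,360:520,::-1],None,fx=5,fy=5,interpolation=cv2.INTER_CUBIC))
E
python3 mv.py g 423.8 140.7 90 -87.6
```

```text
t 23.5 pos [ 454.09 -327.47   87.99] ang -82.39 F [ 0.28 -1.26 -3.27] w 36.7 q [-47.9  29.7  83.6  -0.   66.8  34.5]
cm [ -0.185 -46.806  -3.196] twist rad 0.0909 rows>= 9.383121723596847 0.6063522146668914
```

View pics/scene9.png

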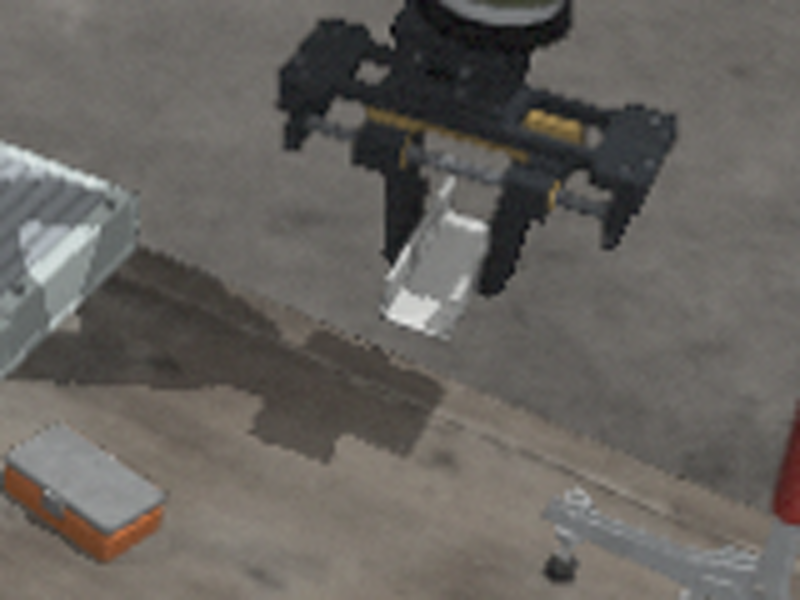

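The channel is held level and weighs in at 3.5 N. Carrying it over the stiffener.

>>> servo_tool --pt "1 0 -1.5 0 0" --pt "1 0 -5 -0.3 0.01" --pt "1 0 -9 -0.6 0.02" --pt "1 0 -13 -0.9 0.03" --pt "1 0 -17 -1.2 0.03"

```text
t: 24.0
position: [442.3, -154.8, 87.3]
eef_rot: [[-0.002, 0.102, -0.995], [0.002, -0.995, -0.102], [-1.0, -0.002, 0.002]]
ft_force: [1.3, -0.1, -3.7]
grip_width: 36.8
```

>>> servo_tool --pt "1 0 -4 -0.3 0.01" --pt "1 0 -8 -0.6 0.02" --pt "1 0 -12 -0.9 0.03" --pt "1 0 -16 -1.2 0.03" --pt "1 0 -19 -1.3 0.03"

```text
t: 24.5
position: [435.3, 35.6, 87.5]
eef_rot: [[-0.002, 0.074, -0.997], [0.001, -0.997, -0.074], [-1.0, -0.001, 0.002]]
ft_force: [0.4, 0.0, -3.1]
grip_width: 36.2
```

>>> servo_tool --pt "1 0 -3 -0.2 0.02" --pt "1 0 -6 -0.3 0.03" --pt "1 0 -8.5 -0.4 0.03" --pt "1 0 -10 -0.4 0.03" --pt "1 0 -10 -0.4 0.03"

```text
t: 25.0
position: [432.1, 134.6, 87.5]
eef_rot: [[-0.002, 0.046, -0.999], [0.0, -0.999, -0.046], [-1.0, -0.0, 0.002]]
ft_force: [0.5, -0.5, -3.7]
grip_width: 36.4
```

```bash
python3 mv.py g 423.8 140.7 35 -87.6
```

```text
t 25.0 pos [432.07 134.56  87.46] ang -87.38 F [ 0.46 -0.53 -3.71] w 36.4 q [  2.2  20.7 100.3   0.   59.1  89.6]
cm [ 5.248 -0.649  0.785] twist rad 0.0038 rows>= 1.069279798644381 0.025278443350039457
```

>>> servo_tool --pt "1 1 -0.4 0.4 0" --pt "1 2.5 -0.65 0.78 0" --pt "1 4 -0.65 0.78 0" --pt "1 5 -0.65 0.78 0" --pt "1 5.3 -0.65 0.78 0"

```text
t: 25.5
position: [424.9, 138.5, 34.3]
eef_rot: [[-0.002, 0.042, -0.999], [-0.0, -0.999, -0.042], [-1.0, 0.0, 0.002]]
ft_force: [-0.1, 0.3, -2.8]
grip_width: 36.4
```

>>> servo_tool --pt "1 0.2 0 0 0" --pt "1 0.4 0 0 0" --pt "1 0.4 0 0 0"

```text
t: 25.8
position: [425.9, 138.9, 31.5]
eef_rot: [[0.0, 0.043, -0.999], [0.0, -0.999, -0.043], [-1.0, -0.0, -0.0]]
ft_force: [-0.2, 0.4, -2.7]
grip_width: 37.2
```

```bash
python3 - <<'E'
from bench import imaging
from h import *
for n in("scene","top"):
    f=imaging.grab_frame(n);pickle.dump(f,open(n+"10.pkl","wb"))
f=pickle.load(open("scene10.pkl","rb"))
cv2.imwrite("pics/scene10.png",cv2.resize(f["img"][150:250,250:390,::-1],None,fx=5.7,fy=5.7,interpolation=cv2.INTER_CUBIC))
E
python3 mv.py g 423.8 140.7 23.4 -87.6
```

```text
t 25.9 pos [425.92 138.93  31.65] ang -87.55 F [ 0.5   0.16 -3.36] w 36.7 q [  2.9  25.7 104.9  -0.   49.3  90.4]
cm [ 0.825 -0.186  0.205] twist rad 0.0009 rows>= 0.1740298306274565 0.0059364176834239965
```

View pics/scene10.png

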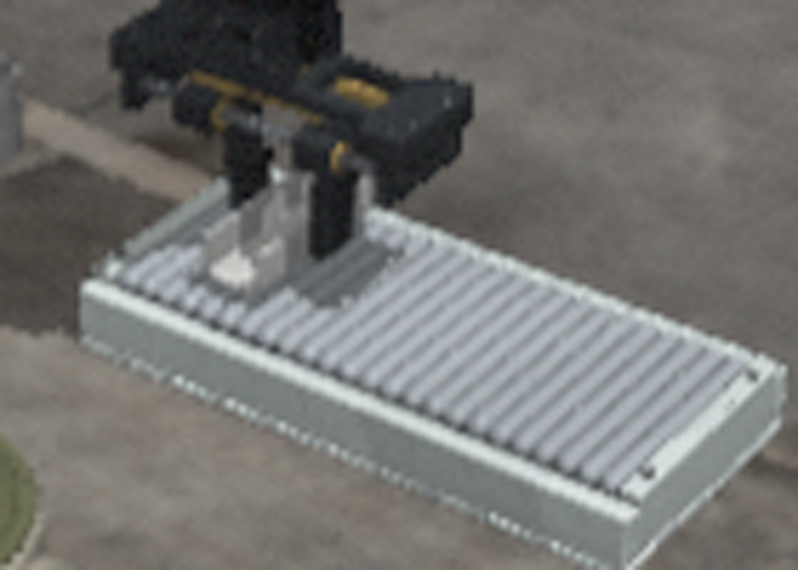

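>>> servo_tool --pt "1 0.2 -0.18 0.2 0" --pt "1 0.4 -0.18 0.2 0" --pt "1 0.6 -0.18 0.2 0" --pt "1 0.75 -0.18 0.2 0" --pt "1 0.75 -0.18 0.2 0"

```text
t: 26.4
position: [423.6, 140.6, 23.6]
eef_rot: [[-0.0, 0.043, -0.999], [-0.0, -0.999, -0.043], [-1.0, 0.0, 0.0]]
ft_force: [-0.1, -0.7, -4.2]
grip_width: 36.7
```

>>> servo_tool --pt "1 0.05 0 0 0" --pt "1 0.1 0 0 0" --pt "1 0.1 0 0 0"

```text
t: 26.7
position: [423.7, 140.6, 22.9]
eef_rot: [[0.0, 0.043, -0.999], [0.0, -0.999, -0.043], [-1.0, -0.0, -0.0]]
ft_force: [0.4, -0.3, -3.0]
grip_width: 36.8
```

>>> servo_tool --pt "1 0.03 0 0 0" --pt "1 0.06 0 0 0" --pt "1 0.06 0 0 0"

```text
t: 27.0
position: [423.7, 140.6, 22.3]
eef_rot: [[0.0, 0.043, -0.999], [0.0, -0.999, -0.043], [-1.0, -0.0, -0.0]]
ft_force: [-0.1, 0.4, -3.9]
grip_width: 36.8
```

>>> servo_tool --pt "1 0.03 0 0 0" --pt "1 0.05 0 0 0" --pt "1 0.05 0 0 0"

```text
t: 27.3
position: [423.7, 140.6, 21.8]
eef_rot: [[0.0, 0.043, -0.999], [-0.0, -0.999, -0.043], [-1.0, 0.0, -0.0]]
ft_force: [0.4, -1.3, -2.3]
grip_width: 36.7
```

>>> servo_tool --pt "1 0.03 0 0 0" --pt "1 0.05 0 0 0" --pt "1 0.05 0 0 0"

```text
t: 27.6
position: [423.8, 140.6, 21.4]
eef_rot: [[0.0, 0.043, -0.999], [-0.0, -0.999, -0.043], [-1.0, 0.0, -0.0]]
ft_force: [-1.2, -0.6, 1.8]
grip_width: 36.5
```

>>> servo_tool --pt "1 0.03 0 0 0" --pt "1 0.05 0 0 0" --pt "1 0.05 0 0 0"

```text
t: 27.9
position: [423.8, 140.6, 20.9]
eef_rot: [[0.0, 0.043, -0.999], [-0.0, -0.999, -0.043], [-1.0, 0.0, -0.0]]
ft_force: [-1.6, -0.2, 4.7]
grip_width: 36.9
```

Firm bearing at ~1.7 mm, as expected over the bar. Releasing.

>>> servo_tool --pt "1 -0.04 0 0 0" --pt "0.45 -0.04 0 0 0" --pt "0.4 -0.04 0 0 0" --pt "0.4 -0.04 0 0 0" --pt "0.4 -0.04 0 0 0" --grip_force 10

```text
t: 28.4
position: [423.7, 140.7, 21.1]
eef_rot: [[-0.0, 0.043, -0.999], [0.0, -0.999, -0.043], [-1.0, -0.0, 0.0]]
ft_force: [0.0, -0.6, 0.3]
grip_width: 53.1
```

>>> servo_tool --pt "0.3 0 0 0 0" --pt "0.3 -0.5 0 0 0" --pt "0.3 -2 0 0 0" --pt "0.3 -4 0 0 0" --pt "0.3 -7 0 0 0"

```text
t: 28.9
position: [422.9, 140.6, 91.5]
eef_rot: [[-0.002, 0.043, -0.999], [-0.0, -0.999, -0.043], [-1.0, -0.0, 0.002]]
ft_force: [-0.1, -0.4, -0.8]
grip_width: 61.4
```

>>> servo_tool --pt "0.3 -5 0 0 0" --pt "0.3 -8 5 0 0" --pt "0.3 -8 10 0 0" --pt "0.3 -8 15 0 0" --pt "0.3 -8 20 0 0"

```text
t: 29.4
position: [431.6, -53.7, 172.0]
eef_rot: [[0.001, 0.043, -0.999], [-0.0, -0.999, -0.043], [-1.0, 0.001, -0.001]]
ft_force: [1.1, -0.1, -0.2]
grip_width: 61.2
```

>>> servo_tool --pt "0.3 0 5 0 0" --pt "0.3 0 10 0 0" --pt "0.3 0 14 0 0" --pt "0.3 0 14 0 0"

```text
t: 29.8
position: [437.9, -196.0, 171.2]
eef_rot: [[0.0, 0.038, -0.999], [-0.001, -0.999, -0.038], [-1.0, 0.001, -0.0]]
ft_force: [0.6, 1.1, -0.7]
grip_width: 61.7
```

```bash
python3 - <<'E'
from bench import imaging,arm
from h import *
for n in("scene","top"):
    f=imaging.grab_frame(n);pickle.dump(f,open(n+"11.pkl","wb"))
    cv2.imwrite(f"pics/{n}11.png",f["img"][:,:,::-1])
f=pickle.load(open("scene11.pkl","rb"))
cv2.imwrite("pics/s11z.png",cv2.resize(f["img"][165:245,255:375,::-1],None,fx=6.5,fy=6.5,interpolation=cv2.INTER_CUBIC))
f=pickle.load(open("top11.pkl","rb"))
cv2.imwrite("pics/t11z.png",cv2.resize(f["img"][140:220,255:395,::-1],None,fx=5.5,fy=5.5,interpolation=cv2.INTER_CUBIC))
W=worldmap(f)
w=W[145:215,258:392];m=(w[...,2]>58)&(w[...,2]<85)
pts=w[m];r=cv2.minAreaRect(pts[:,:2].astype(np.float32));print(len(pts),np.percentile(pts[:,2],[50,90]),r)
a=arm.state();print(a["t"],a["position"],a["ft_force"])
E
```

```text
61 [69.33156008 73.69802425] ((436.4446105957031, 141.81219482421875), (80.90717315673828, 36.005279541015625), 1.1973662376403809)
29.9 [ 437.56854082 -191.99765977  171.14696412] [0.28351014 0.40125341 1.51668019]
```

View pics/s11z.png

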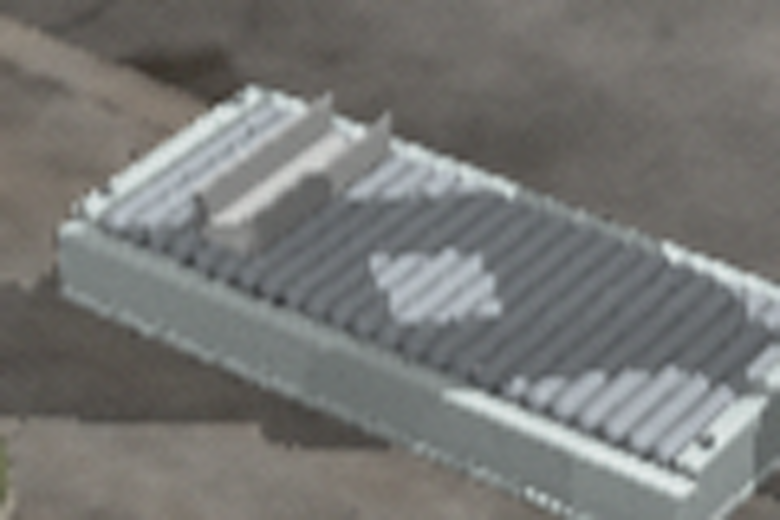

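View pics/t11z.png

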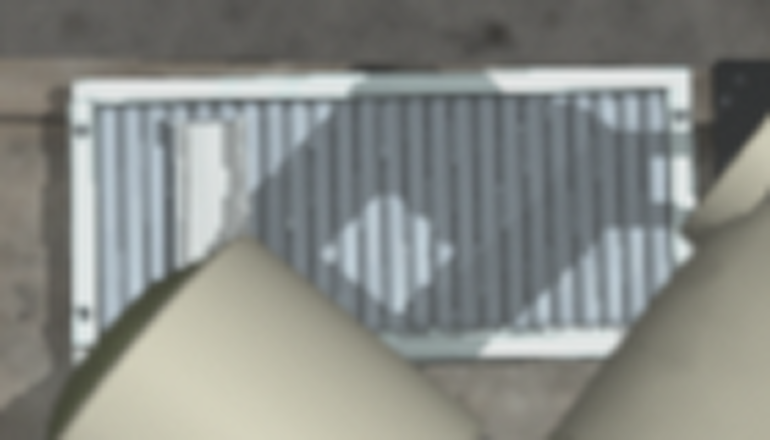

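```bash
python3 - <<'E'
from h import *
f=pickle.load(open("scene11.pkl","rb"))
R=np.array(f["R"]);t=np.array(f["t"]).reshape(3)
a=np.radians(2.4);u=np.array([np.cos(a),np.sin(a),0]);v=np.array([-u[1],u[0],0])
c=np.array([425,140.7,43.3])
P=[c+s*52.5*u+w*18.5*v+[0,0,h] for s in(1,-1) for w in(1,-1) for h in(26,0)]
p=cv2.projectPoints(np.array(P),cv2.Rodrigues(R)[0],t,K(f),np.array(f["dist"]))[0].reshape(-1,2)
q=((p-[255,165]+.5)*6.5);im=cv2.imread("pics/s11z.png")
for x,n in zip(q,range(8)): cv2.drawMarker(im,tuple(int(i) for i in x),(0,0,255) if n%2==0 else (255,0,0),cv2.MARKER_CROSS,12,1)
cv2.imwrite("pics/s11m.png",im)
W=worldmap(f)
f2=pickle.load(open("top11.pkl","rb"));W2=worldmap(f2)
for nm,w in(("scene",W),("top",W2)):
    d=w-c; X=d@u;Y=d@v
    m=(abs(X)<50)&(abs(Y)<12)&(w[...,2]>35)&(w[...,2]<60)
    A=np.c_[X[m],Y[m],np.ones(m.sum())];k=np.linalg.lstsq(A,w[...,2][m],rcond=None)[0];print(nm,m.sum(),"web top fit tiltx,y,z",k.round(3))
E
```

```text
scene 46 web top fit tiltx,y,z [1.3000e-02 1.0000e-02 4.6549e+01]
top 180 web top fit tiltx,y,z [ 3.0000e-03 -1.4000e-02  4.7313e+01]
```

View pics/s11m.png

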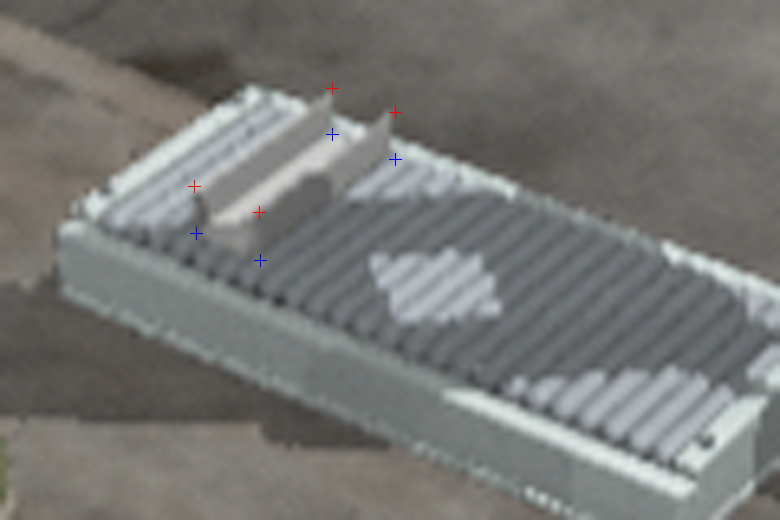

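The channel matches the expected pose within about a pixel, and the fits put it level within about 0.015 rad with the web top at ~47 mm. Handing in.

```bash
python3 - <<'E'
from bench import job_done
print(job_done())
E
```

```text
the job is handed in; nothing more can be done
None
```

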